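Pry open the parts chest, load the scroll heads, leave the cover half open

ROBOT

A 6-joint arm with a two-finger parallel gripper is mounted at the origin on the work surface. World frame = base frame: x ahead of the robot, y to its left, z up, the work surface at z = 0. Lengths are in m, angles in rad, forces in N, time in s.
With the tool pointing down it reaches from about 0.35 to 0.775 m from the base axis. Payload 5.5 kg.
Tool frame: the origin (TCP) lies midway between the tips of the shut fingers; the grasp point (between the pads) lies grip_point_offset behind it (grip_point_offset is the distance from the TCP to the grasp point, in m); z points along the fingers, y is the direction in which the jaws open and shut (so a half turn about z gives the same grasp; the last joint's range is limited). The gripper opens to 85 mm and grips with 20 to 120 N. Pads are 22 mm wide; open, the fingers measure 114 mm over their backs; the gripper's body (76 mm by 85 mm) begins 54 mm behind the grasp point. The pads swing forward as they close: fully open they stand 13 mm farther back than shut.
Start: joints at [0.988, 0.313, 0.046, 1.304, 0, 1.431], TCP at [0.246, 0.52, 0.198] pointing down, gripper open.
Joint ranges: [-2.76, 2.76], [-0.86, 1.69], [-1.03, 1.26], [-2.2, 2.34], [-1.47, 1.5], [-3.14, 3.14]. Speed limits (rad/s): [2.57, 2.57, 3.14, 3.14, 3.14, 3.14].

INTERFACE

Orientations are given as a unit quaternion [w, x, y, z].
In Python, from workcell import * gives the robot as it stands.
- The arm moves only by the tool send_rows, never from a script. Its argument "series" is one flat list of numbers, 7 for each row, row after row: the shift along the tool's x, y, z in cm, then the turn, a rotation vector about the tool's x, y, z in degrees, then the opening, from 0 (shut) to 1 (fully open). A call has 1 to 10 rows; each row is the pose to reach, as a shift and turn from the pose commanded when the call began, along the tool's axes at that moment; what a row does not reach only later rows make up. A row lasts 1/12 s, in which the tool goes at most 41.7 mm and 7.16 degrees, less where a joint would pass 70% of its speed; a pose out of reach is approached as far as the arm can. A call with a gripper value outside its range is refused whole. The fingers move at their own pace and stop on an object; "newtons" is the grip in N (left out, the last holds). Time passes only in rows, so rows that repeat a pose let the fingers close. It gives the time, the measured TCP pose, the force and the opening at its end, in the units of the state.
- get_state(): the state, without advancing time (a new reading comes with each control period).
- read_camera(name): name is "scene" or "top" or "wrist"; returns the picture (400x640x3 uint8, blue, green, red); there is no depth.
- camera_info(name): a dict with "K" (3x3 intrinsics, pixels), "D" ([k1, k2, p1, p2, k3] as OpenCV has them; the pictures are not rectified), "xyz" and "attitude" of the camera in the world. Camera axes: x right, y down, z forward; pixel columns grow to the right and rows downward; lengths in m; the calibration is good to about 2 mm. A picture is of the moment at which its call begins: read the wrist's pose just before it. camera_info takes no time and is no camera call; for the wrist camera it gives the pose at the moment of the call.
- hand_in(): hands the job in, once; it reports no verdict.
Trained networks look in the newest picture that a camera, given by its name, has taken for a name from the list of things; names that differ only in an ending like _2 or _b are one class to them, and where a whole thing is asked for, a point or a joint stands for the part that bears it (a point fixed in the world has none). Each returns a list of dicts, best first, with "p" (0 to 1); they miss things now and then, are a little off and sometimes report something else, mostly with a low value. They report only what shows in the picture. A call takes as long as a camera call. They do not tell look-alikes from the thing itself.
- silhouettes(camera, label): "pixels" (400x640 bool, what is visible of it) and "box" ([left, top, width, height] in pixels, round what is visible of it).
The state is a dict: "clock": time; "joint_pos": joint angles; "qvel": joint speeds; "tau": joint torques, N m; "tcp_pos": TCP position; "orientation": TCP orientation; "wrist_force": force on the tool from outside, world axes, zero at the start; "ft_torque": the same for the moment, N m; "finger_gap": finger opening in m.
Only numpy, scipy, OpenCV 4.12 (cv2) and the standard library are available. Lean on these libraries where they do the work, as an engineer would, in place of code of your own. Each camera call takes 0.05 s, during which the arm holds its last target. There are 200 camera calls.

TASK

Put the freshly glued violin scroll heads away to air: pry up the parts chest's closed cover with the opening knife, its blade in the notch, until the cover's front edge stands at least 3 cm up, and lay the knife back on its cork mat. Fold the cover up until it stands upright or a little beyond, lay every cut-off scroll head lying on the bench (there are two to four) inside the chest, each flat on its underside on the chest's floor, and only then fold the cover down to half open, 45 degrees, and leave it standing there. Leave the other things on the bench where they are.

Things in the scene. Friction and masses are not known exactly. Their poses are not given: they have to be found in the camera images.
- chest: low dark wooden chest fixed to the bench, 170 (local x) x 250 (y) x 72 high without the cover; walls and floor 8 thick. Origin: centre of its underside, z up. The hinge is along the top of its +x wall. Local -x is its front wall, whose top edge has the pry notch: 70 wide, in the middle of the wall, 12 deep, so that there is an open slot from 60 to 72 above the bench under the closed cover, right through the wall
- cover (a joint): opening angle of the cover, rad: 0 closed (starts here), 1.57 upright, 2.0 its stop. The hinge is stiff (about 0.22 N m of friction), so the cover stays where it is left; lifting it at the front edge takes 2 to 3 N
- panel: the cover's plywood board, 170 x 250 x 8, about 150 g, no handle; when closed it lies on the chest's walls (underside 72 above the bench), flush with all four outer faces. Origin: on the hinge line in the board's underside, at mid length; local -x runs along the board to its free front edge, y along the hinge, z out of its upper (outer) face
- cover_hinge (a point): middle of the cover's hinge line, at the level of the board's underside, 72 above the bench, directly above the outer face of the chest's +x wall
- cover_edge (a point): middle of the cover's free front edge, at its underside, 170 from the hinge
- knife: opening knife with a blunt stiff blade. Wooden handle 110 long (local x -80 to +30), 26 wide (y), 20 high; flat steel blade 90 long (x 30 to 120), 22 wide, 2.5 thick, mid-height 10 above the handle's underside. 90 g, balances near its origin. Origin: handle's underside, 30 behind the handle's front end; x along the blade to the tip, z up. Lies on the mat at the start
- knife_tip (a point): end of the knife's blade, at mid thickness
- mat: thin cork mat fixed to the bench, 260 (local x) x 90 (y) x 3 thick; origin: centre of its underside
- scroll1: violin scroll head of pale maple, lying on its flat underside. Pegbox: a bar 75 long (local x -45 to +30), 24 wide (y), 28 high; at its +x end a round scroll 38 across (axis along y, centred at x 36, z 19, 24 wide) with ears 20 across that reach 40 overall in y. About 50 g. Origin: middle of the pegbox's underside (z = 0 there), x along the pegbox to the scroll, z up. May be absent (None)
- scroll2: violin scroll head of pale maple, lying on its flat underside. Pegbox: a bar 75 long (local x -45 to +30), 24 wide (y), 28 high; at its +x end a round scroll 38 across (axis along y, centred at x 36, z 19, 24 wide) with ears 20 across that reach 40 overall in y. About 50 g. Origin: middle of the pegbox's underside (z = 0 there), x along the pegbox to the scroll, z up. May be absent (None)
- scroll3: violin scroll head of pale maple, lying on its flat underside. Pegbox: a bar 75 long (local x -45 to +30), 24 wide (y), 28 high; at its +x end a round scroll 38 across (axis along y, centred at x 36, z 19, 24 wide) with ears 20 across that reach 40 overall in y. About 50 g. Origin: middle of the pegbox's underside (z = 0 there), x along the pegbox to the scroll, z up. May be absent (None)
- scroll4: violin scroll head of pale maple, lying on its flat underside. Pegbox: a bar 75 long (local x -45 to +30), 24 wide (y), 28 high; at its +x end a round scroll 38 across (axis along y, centred at x 36, z 19, 24 wide) with ears 20 across that reach 40 overall in y. About 50 g. Origin: middle of the pegbox's underside (z = 0 there), x along the pegbox to the scroll, z up. May be absent (None)
- neck: violin neck blank lying on the bench beyond the work, 370 long, 45 wide, up to 40 high; belongs to no step. Bystander; origin: on its underside, near the middle
- glue: white glue bottle 52 across, 110 high. Bystander; origin: on its underside, near the middle
- mug: white mug 80 across, 90 high. Bystander; origin: on its underside, near the middle
- stone: sharpening stone 150 x 50 x 22. Bystander; origin: on its underside, near the middle
- bridgewood: block of bridge wood 42 x 34 x 18, to be left. Bystander; origin: on its underside, near the middle
- plane: hand plane 150 long, 60 high. Bystander; origin: on its underside, near the middle
- rosin: brass rosin tin 32 across, 18 high, among the scroll heads. Bystander; origin: on its underside, near the middle
Not all that is in view belongs to the job. What is shaped like the scroll2 but green or purple is not meant.

How it is judged:
By the outcome, as a careful person would: the job done as asked, in the order asked, and still so for the second after the job is handed in, with the robot touching nothing.
Of scroll1, scroll2, scroll3, scroll4 only 2 to 4 are there at a start; the rules pass over those that are not, and their reading is None.
At some moment in a run one of scroll1, scroll2, scroll3, scroll4, knife may be knocked a few centimetres aside while the robot is not near it.
Once in a run the grip may slacken for a moment while it holds something.
It also fails if it takes over 210 s, if anything falls off the work surface, if the arm or the gripper's body presses on something with over 40 N, if the wrist force passes 120 N, or if a joint passes its speed limit or range.

## Working session

There is one attempt and no reset: what is moved stays moved. The work goes in short steps, Python scripts to look and compute and a tool call to move; the robot and the scene stay as the last step left them, time stands still between calls to the robot, and variables do not carry over. Pictures are saved under pics/ and viewed, about 12 in all and at most 16, crops included, and the job is handed in when it is done.

Besides the shell and the picture viewer there is one more tool, called after "Emit:" as a command line: name --argument value ..., lists and objects as JSON in quotes. send_rows: Moves the arm, as the interface text tells. Its arguments: {"type":"object","properties":{"series":{"type":"array"},"newtons":{"type":"number"}},"required":["series"]}

```bash
ls; mkdir -p pics
cat > h.py <<'E'
from workcell import *
import numpy as np, cv2
from scipy.spatial.transform import Rotation as R
def q2m(q): return R.from_quat([q[1],q[2],q[3],q[0]]).as_matrix()
def snap(c,f=None):
    im=np.asarray(read_camera(c)); 
    if f: cv2.imwrite('pics/'+f,im)
    return im
def att(ci):
    a=np.asarray(ci['attitude']); return a if a.shape==(3,3) else q2m(a)
def ray(ci,px):
    p=cv2.undistortPoints(np.array(px,float).reshape(-1,1,2),np.array(ci['K']),np.array(ci['D'])).reshape(-1,2)
    return np.c_[p,np.ones(len(p))]@att(ci).T
def toz(ci,px,z):
    d=ray(ci,px); o=np.array(ci['xyz']); return o+d*((z-o[2])/d[:,2])[:,None]
def proj(ci,P):
    A=att(ci); rv,_=cv2.Rodrigues(A.T); t=-A.T@np.array(ci['xyz'])
    return cv2.projectPoints(np.array(P,float).reshape(-1,1,3),rv,t,np.array(ci['K']),np.array(ci['D']))[0].reshape(-1,2)
E
python3 - <<'E'
from h import *
print(get_state()); print({k:v for k,v in globals().items() if 'grip' in k})
for c in ['scene','top','wrist']:
    print(c,camera_info(c)); 
for c in ['scene','top']: snap(c,c+'0.png')
for l in ['scroll1','knife','chest','mat','panel','rosin']:
    for r in silhouettes('top',l): print(l,r['p'],r['box'])
E
```

```text
pics
{'clock': 0.0, 'joint_pos': array([ 9.88404877e-01,  3.14001828e-01,  4.49515427e-02,  1.30361954e+00,
       -1.83327908e-05,  1.43123917e+00]), 'qvel': array([ 1.55183511e-03, -7.59070046e-04,  5.26467366e-05,  4.76485444e-04,
       -7.63382116e-04, -7.74932143e-04]), 'tau': array([ 1.33966256e-03, -4.80621278e+01,  2.98536086e+01,  1.93456892e-02,
       -1.57143127e-04, -5.57265295e-06]), 'tcp_pos': array([0.24604977, 0.51903723, 0.19699692]), 'orientation': array([-3.22270419e-04,  2.19612290e-01,  9.75586780e-01, -8.79614641e-04]), 'wrist_force': array([0.49993856, 0.18146196, 0.04243197]), 'ft_torque': array([-0.00081751,  0.00219962, -0.03166553]), 'finger_gap': 0.08589928248887305}
{'grip_point_offset': 0.0187}
scene {'K': array([[426.65069256,   0.        , 320.88375665],
       [  0.        , 426.65069256, 196.83437746],
       [  0.        ,   0.        ,   1.        ]]), 'D': array([-0.05755758,  0.        ,  0.        ,  0.        ,  0.        ]), 'xyz': array([ 1.45373127, -0.47085651,  0.8961936 ]), 'attitude': array([-0.37516617,  0.76304849,  0.47740094, -0.22
[... 421 characters left out ...]
 315.54724639],
       [  0.        , 278.71356842, 196.24335979],
       [  0.        ,   0.        ,   1.        ]]), 'D': array([-0.04153926,  0.        ,  0.        ,  0.        ,  0.        ]), 'xyz': array([0.18151836, 0.55031946, 0.37330396]), 'attitude': array([0.12135693, 0.83638021, 0.52913901, 0.07584561])}
scroll1 0.86 [465.5, 277.5, 21.2, 28.7]
scroll1 0.82 [330.8, 239.1, 15.7, 35.6]
scroll1 0.53 [379.7, 227.3, 10.1, 36.5]
scroll1 0.16 [157.6, 254.7, 42.0, 29.0]
knife 0.73 [152.7, 209.2, 31.5, 53.8]
chest 0.8 [232.3, 174.6, 68.7, 90.1]
mat 0.63 [409.0, 182.1, 38.3, 84.4]
mat 0.35 [231.5, 176.2, 67.8, 88.6]
mat 0.32 [156.6, 256.3, 44.0, 26.3]
panel 0.95 [230.7, 175.0, 74.7, 91.5]
```

Run:
```python
from h import *
im=cv2.imread('pics/top0.png'); cv2.imwrite('pics/topc.png',cv2.resize(im[130:350,120:520],None,fx=2,fy=2,interpolation=cv2.INTER_CUBIC))
```

```text
(no output)
```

View pics/topc.png

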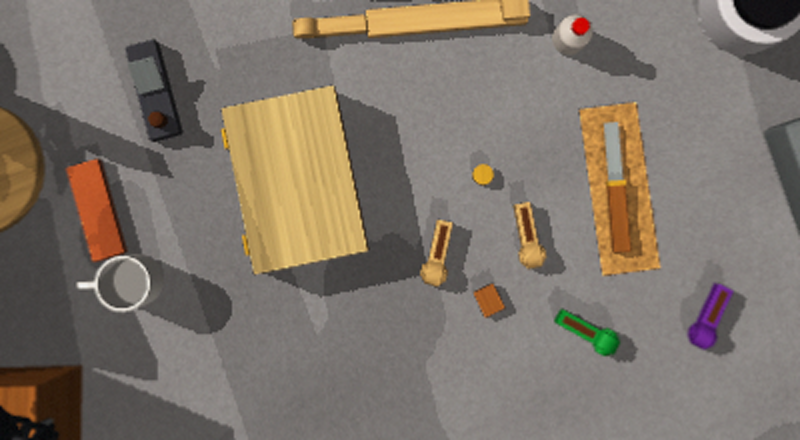

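View pics/scene0.png

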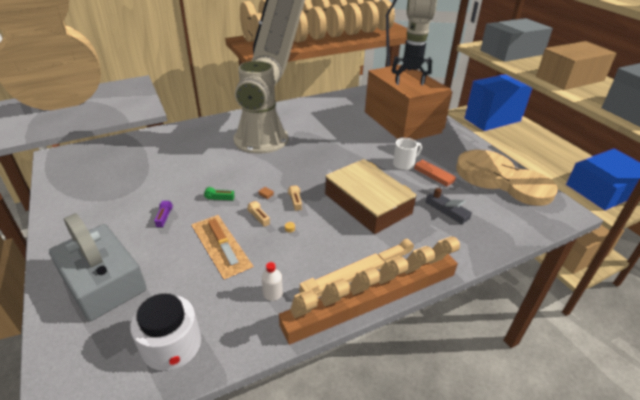

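Top crop: the chest has its hinges on the image left (+y) and its front facing right. Two pale maple scroll heads lie at crop (437,252) and (530,235). The look-alikes are green (588,332) and purple (711,315); the brass tin is at (483,174), the wood block at (488,300) and the knife on its mat at (618,187). I'll use only the two pale ones. Next I measure.

Run:
```python
from h import *
im=cv2.imread('pics/top0.png'); ci=camera_info('top')
hsv=cv2.cvtColor(im,cv2.COLOR_BGR2HSV)
def fit(x0,y0,x1,y1,lo,hi,z,name):
    m=cv2.inRange(hsv,np.array(lo),np.array(hi)); k=np.zeros_like(m); k[y0:y1,x0:x1]=m[y0:y1,x0:x1]
    k=cv2.morphologyEx(k,cv2.MORPH_CLOSE,np.ones((3,3)))
    n,l,s,c=cv2.connectedComponentsWithStats(k); i=1+s[1:,4].argmax()
    ys,xs=np.where(l==i); w=toz(ci,np.c_[xs,ys],z)[:,:2]
    r=cv2.minAreaRect((w*1000).astype(np.float32)); 
    print(name,s[i],np.round(r[0],1),np.round(r[1],1),round(r[2],1)); print(np.round(cv2.boxPoints(r),0).tolist())
    return w
fit(222,165,312,275,(10,60,120),(30,200,255),.08,'panel')
fit(400,175,455,270,(5,70,60),(25,255,255),.003,'mat')
fit(415,215,440,262,(2,120,40),(14,255,200),.023,'handle')
a=fit(325,235,352,277,(8,50,120),(30,220,255),.03,'s1')
b=fit(372,225,398,268,(8,50,120),(30,220,255),.03,'s2')
cv2.imwrite('pics/close.png',cv2.resize(im[170:280,320:460],None,fx=5,fy=5,interpolation=cv2.INTER_CUBIC))
print(toz(ci,[[335,267],[341,241],[386,258],[381,232]],.03))
```

```text
panel [ 230  173   74   94 4971] [544.1 181. ] [250.8 176.6] 10.7
[[404.0, 244.0], [437.0, 71.0], [684.0, 118.0], [651.0, 291.0]]
mat [ 409  181   42   87 2297] [ 526.  -319.2] [260.9  92.7] 6.3
[[391.0, -287.0], [401.0, -380.0], [661.0, -351.0], [651.0, -259.0]]
handle [424 223  12  34 321] [ 477.9 -312.6] [101.3  29.5] 3.6
[[427.0, -301.0], [428.0, -330.0], [529.0, -324.0], [528.0, -295.0]]
s1 [330 240  16  33 250] [433.  -31.2] [37.8 98.1] 81.9
[[382.0, -43.0], [479.0, -57.0], [484.0, -19.0], [387.0, -6.0]]
s2 [376 231  17  34 281] [ 455.9 -174.1] [100.1  40.6] 5.2
[[404.0, -158.0], [408.0, -199.0], [508.0, -190.0], [504.0, -149.0]]
[[ 0.39896609 -0.02321079  0.03      ]
 [ 0.47710243 -0.04295302  0.03      ]
 [ 0.42342314 -0.17823032  0.03      ]
 [ 0.50234481 -0.16511561  0.03      ]]
```

View pics/close.png

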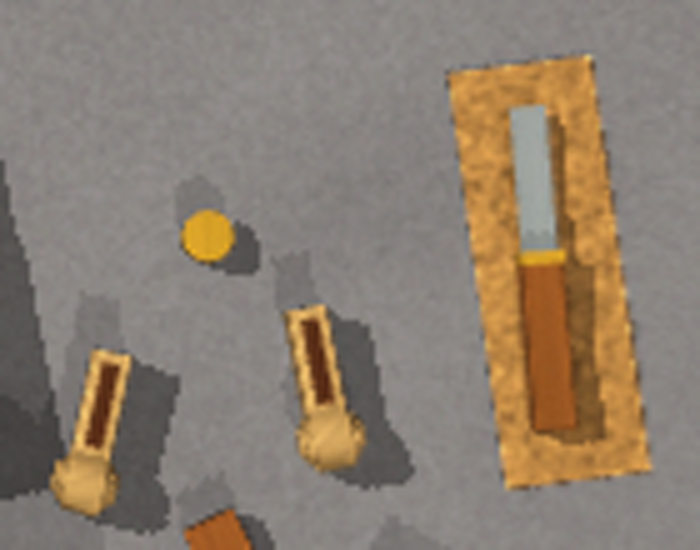

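The close crop confirms it: two pale maple heads at (90,435) and (325,390), and the knife at (545,270) on its mat with its blade pointing world +x. I'll move above the knife next.

```bash
cat >> h.py <<'E'
def down(psi):
    a=np.deg2rad(psi);c,s=np.cos(a),np.sin(a)
    return np.array([[c,s,0],[s,-c,0],[0,0,-1.]])
def rel(p,psi,M=None):
    s=get_state(); A=q2m(s['orientation']); T=down(psi) if M is None else M
    d=A.T@(np.array(p)-s['tcp_pos'])*100; r=R.from_matrix(A.T@T).as_rotvec(degrees=True)
    print('shift',np.round(d,2),'rot',np.round(r,1),'n>=',int(max(np.linalg.norm(d)/4.17,np.linalg.norm(r)/7.16))+1)
C=np.array([.544,.181,0]); YAW=np.deg2rad(100.7)
CR=np.array([[np.cos(YAW),-np.sin(YAW),0],[np.sin(YAW),np.cos(YAW),0],[0,0,1]])
def ch(x,y,z): return C+CR@np.array([x,y,z])
E
python3 - <<'E'
from h import *
ci=camera_info('top')
t=toz(ci,[[425.6,191],[431,256]],.013); print(t)
d=t[0]-t[1]; print(np.hypot(*d[:2]),np.degrees(np.arctan2(d[1],d[0])))
rel([.50,-.311,.2],184)
E
```

```text
[[ 0.62697195 -0.30840706  0.013     ]
 [ 0.42668956 -0.31861391  0.013     ]]
0.20054229962400227 2.9174015586812523
shift [-58.5  -64.17  -0.21] rot [ -0.   -0.  -29.4] n>= 21
```

Emit:
send_rows --series '[-58.5, -64.2, -0.2, 0, 0, -29.4, 1, -58.5, -64.2, -0.2, 0, 0, -29.4, 1, -58.5, -64.2, -0.2, 0, 0, -29.4, 1, -58.5, -64.2, -0.2, 0, 0, -29.4, 1, -58.5, -64.2, -0.2, 0, 0, -29.4, 1, -58.5, -64.2, -0.2, 0, 0, -29.4, 1, -58.5, -64.2, -0.2, 0, 0, -29.4, 1, -58.5, -64.2, -0.2, 0, 0, -29.4, 1, -58.5, -64.2, -0.2, 0, 0, -29.4, 1, -58.5, -64.2, -0.2, 0, 0, -29.4, 1]'

```text
clock: 1.23
tcp_pos: [0.3659, 0.1277, 0.1993]
orientation: [0.001, -0.035, 0.999, 0.0]
wrist_force: [1.7, 1.0, -0.5]
finger_gap: 0.0851
```

Run:
```python
from h import *
s=get_state();print(s['clock'],s['tcp_pos'])
rel([.50,-.311,.2],184)
```

```text
1.2333 [0.36586586 0.12767821 0.19931064]
shift [-10.27 -44.71  -0.06] rot [0.  0.1 0.1] n>= 12
```

Emit:
send_rows --series '[-10.3, -44.7, 0, 0, 0, 0, 1, -10.3, -44.7, 0, 0, 0, 0, 1, -10.3, -44.7, 0, 0, 0, 0, 1, -10.3, -44.7, 0, 0, 0, 0, 1, -10.3, -44.7, 0, 0, 0, 0, 1, -10.3, -44.7, 0, 0, 0, 0, 1, -10.3, -44.7, 0, 0, 0, 0, 1, -10.3, -44.7, 0, 0, 0, 0, 1, -10.3, -44.7, 0, 0, 0, 0, 1, -10.3, -44.7, 0, 0, 0, 0, 1]'

```text
clock: 2.07
tcp_pos: [0.4877, -0.2712, 0.1989]
orientation: [0.0, -0.035, 0.999, -0.0]
wrist_force: [0.9, 0.1, 1.1]
finger_gap: 0.0853
```

Run:
```python
from h import *
s=get_state();print(s['clock'],s['tcp_pos'])
rel([.50,-.311,.2],184)
```

```text
2.0667 [ 0.4876973  -0.27122632  0.198947  ]
shift [-0.95 -4.05 -0.1 ] rot [-0.  0. -0.] n>= 1
```

Emit:
send_rows --series '[-1, -4, 0, 0, 0, 0, 1, -1, -4, 0, 0, 0, 0, 1, -1, -4, 0, 0, 0, 0, 1, -1, -4, 0, 0, 0, 0, 1]'

```text
clock: 2.4
tcp_pos: [0.4999, -0.3078, 0.1983]
orientation: [-0.001, -0.035, 0.999, 0.001]
wrist_force: [0.6, 0.1, 0.2]
finger_gap: 0.0856
```

Run:
```python
from h import *
s=get_state();print(s['clock'],s['tcp_pos'])
ci=camera_info('wrist'); im=snap('wrist','w1.png'); import pickle; pickle.dump(ci,open('w1.pkl','wb'))
for l in ['knife']:
    for r in silhouettes('wrist',l):
        print(l,r['p'],r['box']); ys,xs=np.where(r['pixels']); w=toz(ci,np.c_[xs,ys],.013)[:,:2]
        q=cv2.minAreaRect((w*1000).astype(np.float32)); print(q)
t=proj(ci,[[.627,-.308,.013],[.427,-.3186,.013]]);print(t)
```

```text
2.4 [ 0.49985694 -0.30784442  0.19834286]
knife 0.84 [299.7, 112.5, 22.0, 146.4]
((529.0379638671875, -313.6505126953125), (199.56689453125, 26.4816951751709), 2.4211342334747314)
[[309.04756704 256.97178351]
 [310.68250129 112.7965938 ]]
```

View pics/w1.png

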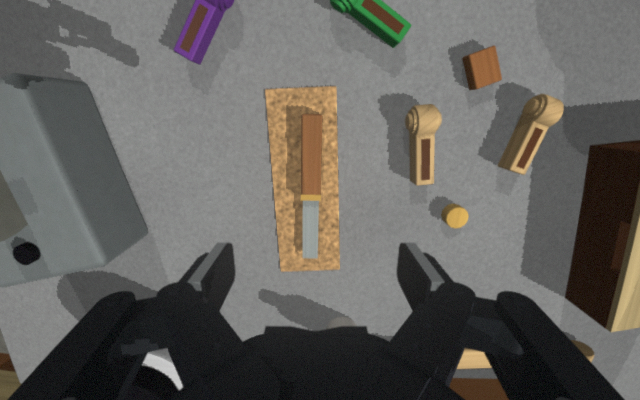

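Run:
```python
from h import *
s=get_state();print(s['clock'],s['tcp_pos'])
rel([.517,-.314,.05],182.6); rel([.517,-.314,.0055],182.6)
```

```text
2.5 [ 0.50001112 -0.30682515  0.19917457]
shift [-1.65 -0.84 14.92] rot [ 0.  -0.   1.5] n>= 4
shift [-1.65 -0.85 19.37] rot [ 0.  -0.   1.5] n>= 5
```

Emit:
send_rows --series '[-1.6, -0.8, 8, 0, 0, 1.5, 1, -1.6, -0.8, 15, 0, 0, 1.5, 1, -1.6, -0.8, 15, 0, 0, 1.5, 1, -1.6, -0.8, 15, 0, 0, 1.5, 1, -1.6, -0.8, 15, 0, 0, 1.5, 1, -1.6, -0.8, 15, 0, 0, 1.5, 1, -1.6, -0.8, 15, 0, 0, 1.5, 1]'

```text
clock: 3.08
tcp_pos: [0.518, -0.315, 0.0514]
orientation: [0.001, -0.023, 1.0, -0.001]
wrist_force: [0.6, 0.0, 0.8]
finger_gap: 0.0854
```

Run:
```python
from h import *
s=get_state();print(s['clock'],s['tcp_pos'])
rel([.517,-.314,.0055],182.6)
```

```text
3.0833 [ 0.51799807 -0.31500065  0.05138298]
shift [0.11 0.11 4.59] rot [-0.1  0.1 -0. ] n>= 2
```

Emit:
send_rows --series '[0.1, 0.1, 2.5, 0, 0, 0, 1, 0.1, 0.1, 4.5, 0, 0, 0, 1, 0.1, 0.1, 4.5, 0, 0, 0, 1, 0.1, 0.1, 4.5, 0, 0, 0, 0, 0.1, 0.1, 4.5, 0, 0, 0, 0, 0.1, 0.1, 4.5, 0, 0, 0, 0, 0.1, 0.1, 4.5, 0, 0, 0, 0, 0.1, 0.1, 4.5, 0, 0, 0, 0, 0.1, 0.1, 4.5, 0, 0, 0, 0, 0.1, 0.1, 4.5, 0, 0, 0, 0]' --newtons 100

```text
clock: 3.92
tcp_pos: [0.516, -0.3142, 0.0042]
orientation: [0.0, -0.022, 1.0, -0.0]
wrist_force: [0.4, 0.3, -0.2]
finger_gap: 0.0005
```

Run:
```python
from h import *
s=get_state();print(s['clock'],s['tcp_pos'],s['wrist_force'],s['finger_gap'])
rel([.517,-.314,.19],182.6)
```

```text
3.9167 [ 0.51600253 -0.31416872  0.00422095] [ 0.3965282   0.30453418 -0.22306775] 0.00047960214183808845
shift [-1.100e-01  1.000e-02 -1.858e+01] rot [-0.   0.  -0.1] n>= 5
```

The fingers shut on nothing, so the knife was probably knocked aside. I'll go up and look.

Emit:
send_rows --series '[0, 0, -4, 0, 0, 0, 0, 0, 0, -10, 0, 0, 0, 1, 0, 0, -19.5, 0, 0, 0, 1, 0, 0, -19.5, 0, 0, 0, 1, 0, 0, -19.5, 0, 0, 0, 1, 0, 0, -19.5, 0, 0, 0, 1, 0, 0, -19.5, 0, 0, 0, 1, 0, 0, -19.5, 0, 0, 0, 1]'

```text
clock: 4.58
tcp_pos: [0.5156, -0.3139, 0.1983]
orientation: [-0.0, -0.022, 1.0, 0.0]
wrist_force: [-0.5, -0.4, 0.5]
finger_gap: 0.0832
```

Run:
```python
from h import *
s=get_state();print(s['clock'],s['tcp_pos'])
ci=camera_info('wrist'); im=snap('wrist','w2.png')
for r in silhouettes('wrist','knife'):
        print(r['p'],r['box']); ys,xs=np.where(r['pixels']); w=toz(ci,np.c_[xs,ys],.013)[:,:2]
        q=cv2.minAreaRect((w*1000).astype(np.float32)); print(q)
```

```text
4.5833 [ 0.51561582 -0.31388555  0.19834115]
```

View pics/w2.png

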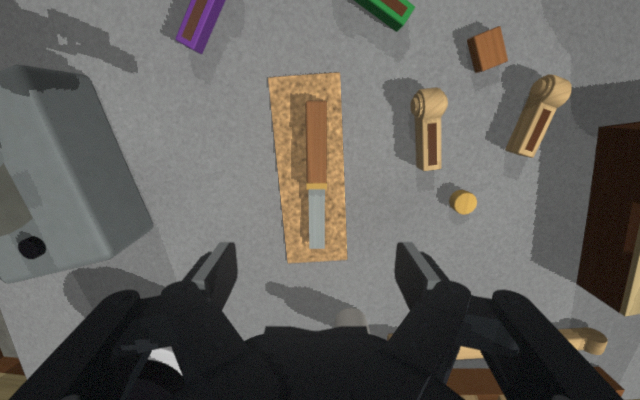

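Run:
```python
from h import *
s=get_state();print(s['clock'],s['tcp_pos'],s['finger_gap'])
ci=camera_info('wrist'); p=s['tcp_pos']; A=q2m(s['orientation'])
print(ci['xyz'],A.T@(np.array(ci['xyz'])-p))
print(toz(ci,[[317,248],[317,98]],.013), toz(ci,[[268,78],[340,72],[347,261],[288,263]],.003))
print(proj(ci,[p,p+A@[0,.043,-.013],p-A@[0,.043,.013]]))
snap('wrist','w3.png'); snap('top','t3.png')
for c in ['wrist','top']:
  cc=camera_info(c); snap(c)
  for r in silhouettes(c,'knife'):
    print(c,r['p'],r['box']); ys,xs=np.where(r['pixels']); w=toz(cc,np.c_[xs,ys],.013)[:,:2]
    print(cv2.minAreaRect((w*1000).astype(np.float32)))
```

```text
4.6833 [ 0.51493965 -0.31334277  0.19695473] 0.08515200316283719
[ 0.44379354 -0.3168482   0.37343824] [ 7.16695612e-02  5.03732007e-05 -1.76306432e-01]
[[ 0.62612179 -0.30581411  0.013     ]
 [ 0.42370286 -0.31502837  0.013     ]] [[ 0.40200481 -0.37681231  0.003     ]
 [ 0.39121175 -0.28799729  0.003     ]
 [ 0.6507261  -0.25983219  0.003     ]
 [ 0.65781692 -0.34765406  0.003     ]]
[[315.42706497 223.77198125]
 [382.94703576 231.41292799]
 [247.89472691 231.43211799]]
wrist 0.87 [305.2, 101.2, 19.5, 150.2]
((527.6427001953125, -312.66412353515625), (200.83778381347656, 25.868358612060547), 3.042283058166504)
wrist 0.19 [267.5, 71.4, 78.8, 194.2]
((523.63671875, -320.278076171875), (253.69580078125, 88.76133728027344), 6.241573810577393)
top 0.68 [158.7, 259.3, 44.2, 25.8]
((396.1695556640625, 448.2794189453125), (127.25872039794922, 75.64788818359375), 88.9425048828125)
top 0.55 [420.3, 192.5, 15.1, 65.0]
((528.2875366210938, -310.42962646484375), (197.92393493652344, 30.39447784423828), 2.202648162841797)
top 0.3 [232.5, 174.1, 68.8, 92.4]
((548.0191650390625, 184.5564422607422), (262.091552734375, 188.9090576171875), 10.935274124145508)
```

Run:
```python
from h import *
rel([.517,-.3135,.004],182.8)
```

```text
shift [-1.600e-01  1.000e-02  1.941e+01] rot [ 0.1 -0.1 -0.3] n>= 5
```

Emit:
send_rows --series '[-0.2, 0, 10, 0, 0, 0, 1, -0.2, 0, 15, 0, 0, 0, 1, -0.2, 0, 19.2, 0, 0, 0, 1, -0.2, 0, 19.2, 0, 0, 0, 1, -0.2, 0, 19.2, 0, 0, 0, 1, -0.2, 0, 19.2, 0, 0, 0, 1, -0.2, 0, 19.2, 0, 0, 0, 1, -0.2, 0, 19.2, 0, 0, 0, 0.4, -0.2, 0, 19.2, 0, 0, 0, 0.4, -0.2, 0, 19.2, 0, 0, 0, 0.4]'

```text
clock: 5.82
tcp_pos: [0.5196, -0.3153, 0.0095]
orientation: [0.002, -0.022, 1.0, -0.001]
wrist_force: [0.3, 0.1, -0.6]
finger_gap: 0.0517
```

Run:
```python
from h import *
s=get_state();print(s['clock'],s['tcp_pos'],s['finger_gap'],s['wrist_force'])
snap('wrist','w4.png')
```

```text
5.8167 [ 0.51959049 -0.31534974  0.00954558] 0.05174803467187805 [ 0.28441861  0.10726334 -0.61737206]
```

View pics/w4.png

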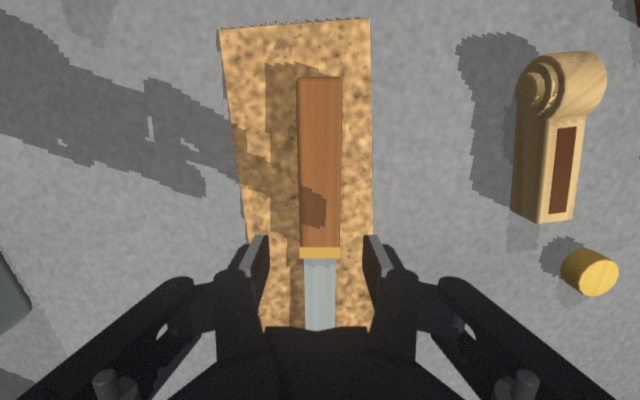

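Run:
```python
from h import *
s=get_state();p=s['tcp_pos'];A=q2m(s['orientation']);ci=camera_info('wrist');print(p,s['finger_gap'])
for x in (-.011,0,.011):
  for d in (0,.01,.02,.03): print(x,d,proj(ci,[p+A@[x,-s['finger_gap']/2,-d]]).round(0), proj(ci,[p+A@[x,s['finger_gap']/2,-d]]).round(0))
print(proj(ci,[[.537,-.313,.023],[.537,-.3,.023],[.537,-.326,.023],[.429,-.319,.023]]))
im=cv2.imread('pics/w4.png'); cv2.imwrite('pics/w4c.png',cv2.resize(im[200:350,220:420],None,fx=4,fy=4,interpolation=cv2.INTER_CUBIC))
```

```text
[ 0.51934042 -0.31513117  0.0092596 ] 0.043779370454705896
-0.011 0 [[284. 239.]] [[347. 239.]]
-0.011 0.01 [[282. 245.]] [[349. 245.]]
-0.011 0.02 [[280. 252.]] [[351. 252.]]
-0.011 0.03 [[278. 260.]] [[353. 260.]]
0 0 [[283. 224.]] [[348. 224.]]
0 0.01 [[281. 230.]] [[349. 230.]]
0 0.02 [[280. 236.]] [[351. 236.]]
0 0.03 [[277. 243.]] [[353. 243.]]
0.011 0 [[283. 209.]] [[348. 208.]]
0.011 0.01 [[281. 214.]] [[350. 214.]]
0.011 0.02 [[279. 219.]] [[352. 219.]]
0.011 0.03 [[277. 226.]] [[354. 226.]]
[[317.40922021 257.11652504]
 [337.31399319 257.90827717]
 [297.47040921 256.29738051]
 [315.51364036  78.53491643]]
```

View pics/w4c.png

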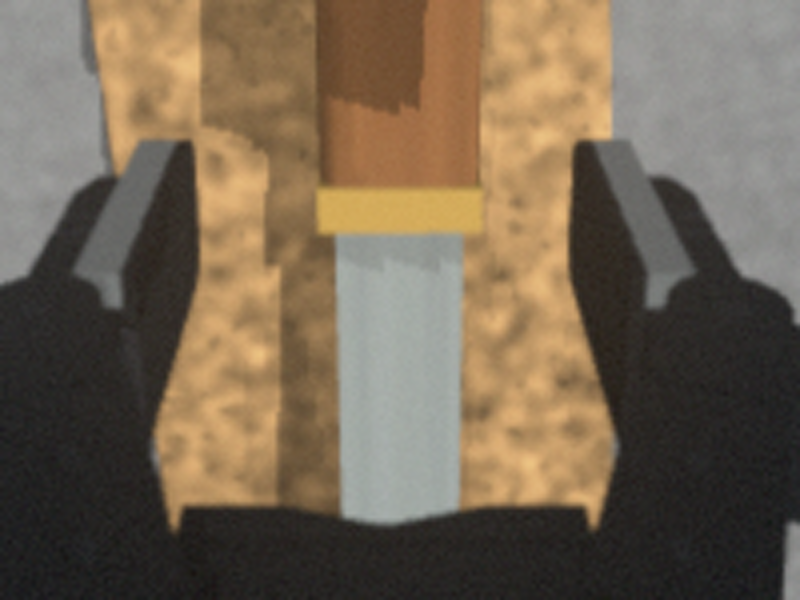

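The fingertips sit about 3 cm higher than the reported TCP suggests: the pads' front corners at (269,235) and (364,235) fit a point about 40 mm behind the TCP. I'll lower in small steps and watch the force.

Emit:
send_rows --series '[0, 0, 0.5, 0, 0, 0, 0.55, 0, 0, 1, 0, 0, 0, 0.55, 0, 0, 1, 0, 0, 0, 0.55, 0, 0, 1, 0, 0, 0, 0.55]'

```text
clock: 6.2
tcp_pos: [0.5174, -0.3136, -0.0037]
orientation: [-0.0, -0.022, 1.0, 0.0]
wrist_force: [0.2, 0.3, 0.0]
finger_gap: 0.047
```

Run:
```python
from h import *
s=get_state();p=s['tcp_pos'];print(s['clock'],p,s['finger_gap'],s['wrist_force'],s['joint_pos'])
```

```text
6.2 [ 0.51736399 -0.31356436 -0.00365238] 0.047033545684379695 [0.22290879 0.26373194 0.00147352] [-6.77565151e-01  5.00696042e-01 -1.88807049e-01  8.82499614e-01
  1.07783799e-04 -7.21703636e-01]
```

Emit:
send_rows --series '[0, 0, 0.5, 0, 0, 0, 0.55, 0, 0, 1, 0, 0, 0, 0.55, 0, 0, 1.4, 0, 0, 0, 0.55, 0, 0, 1.4, 0, 0, 0, 0.55, 0, 0, 1.4, 0, 0, 0, 0.55]'

```text
clock: 6.62
tcp_pos: [0.5174, -0.3136, -0.0178]
orientation: [-0.0, -0.022, 1.0, 0.0]
wrist_force: [0.2, -0.4, 0.4]
finger_gap: 0.0471
```

Run:
```python
from h import *
s=get_state();p=s['tcp_pos'];print(s['clock'],p,s['finger_gap'],s['wrist_force'])
im=snap('wrist','w5.png'); cv2.imwrite('pics/w5c.png',cv2.resize(im[180:360,200:440],None,fx=3,fy=3,interpolation=cv2.INTER_CUBIC))
```

```text
6.6167 [ 0.51740003 -0.31360802 -0.01775531] 0.04706989665498659 [ 0.16542878 -0.35815084  0.40965075]
```

View pics/w5c.png

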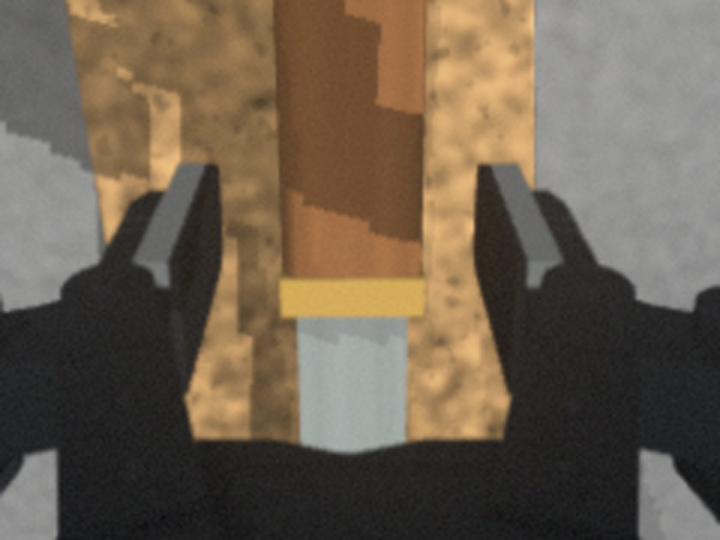

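Emit:
send_rows --series '[0, 0, 0.7, 0, 0, 0, 0.55, 0, 0, 1.3, 0, 0, 0, 0.55, 0, 0, 1.3, 0, 0, 0, 0.55, 0, 0, 1.3, 0, 0, 0, 0, 0, 0, 1.3, 0, 0, 0, 0, 0, 0, 1.3, 0, 0, 0, 0, 0, 0, 1.3, 0, 0, 0, 0, 0, 0, 1.3, 0, 0, 0, 0]' --newtons 100

```text
clock: 7.33
tcp_pos: [0.518, -0.3141, -0.03]
orientation: [0.0, -0.022, 1.0, -0.0]
wrist_force: [0.5, 0.5, 0.1]
finger_gap: 0.0239
```

Run:
```python
from h import *
s=get_state();p=s['tcp_pos'];print(s['clock'],p,s['finger_gap'],s['wrist_force'])
```

```text
7.3333 [ 0.5180365  -0.31406578 -0.02997487] 0.023900536054170873 [0.5288182  0.47442034 0.0823458 ]
```

Gripped: gap 23.9 mm on the 26 mm handle. Next, lift and turn toward the chest front.

Run:
```python
from h import *
print(ch(-.225,0,0)); rel(ch(-.235,0,.10),280.7)
```

```text
[ 0.58577499 -0.04008788  0.        ]
shift [ -8.13  26.08 -13.  ] rot [ -0.    0.  -98.2] n>= 14
```

Emit:
send_rows --series '[0, 0, -3, 0, 0, 0, 0, 0, 0, -6, 0, 0, 0, 0, 0, 0, -9, 0, 0, 0, 0, 0, 0, -13, 0, 0, 0, 0, 0, 0, -13, 0, 0, 0, 0, 0, 0, -13, 0, 0, 0, 0]'

```text
clock: 7.83
tcp_pos: [0.5198, -0.3155, 0.103]
orientation: [0.002, -0.022, 1.0, -0.002]
wrist_force: [-0.5, 0.4, -1.3]
finger_gap: 0.0237
```

Run:
```python
from h import *
s=get_state();p=s['tcp_pos'];print(s['clock'],p,s['finger_gap'],s['wrist_force'])
rel(ch(-.235,0,.10),280.7)
```

```text
7.8333 [ 0.51976334 -0.31545452  0.10302129] 0.023746548700641797 [-0.49728091  0.35512138 -1.31336156]
shift [-7.95 26.23  0.23] rot [ -0.4   0.  -98.2] n>= 14
```

Emit:
send_rows --series '[-8, 26.2, 0, 0, 0, -98, 0, -8, 26.2, 0, 0, 0, -98, 0, -8, 26.2, 0, 0, 0, -98, 0, -8, 26.2, 0, 0, 0, -98, 0, -8, 26.2, 0, 0, 0, -98, 0, -8, 26.2, 0, 0, 0, -98, 0, -8, 26.2, 0, 0, 0, -98, 0, -8, 26.2, 0, 0, 0, -98, 0, -8, 26.2, 0, 0, 0, -98, 0, -8, 26.2, 0, 0, 0, -98, 0]'

```text
clock: 8.67
tcp_pos: [0.585, -0.0473, 0.0978]
orientation: [-0.001, -0.606, 0.795, 0.001]
wrist_force: [-0.9, -1.1, -1.3]
finger_gap: 0.0237
```

Run:
```python
from h import *
s=get_state();p=s['tcp_pos'];print(s['clock'],p,s['finger_gap'],s['wrist_force'])
rel(ch(-.235,0,.10),280.7)
```

```text
8.6667 [ 0.58495544 -0.04727168  0.09778871] 0.023672643578420742 [-0.9449585  -1.06599903 -1.28431919]
shift [ 0.18 -0.33 -0.22] rot [  0.2   0.  -26.1] n>= 4
```

Finish the turn, lower to slot level (TCP z 0.023), and look.

Emit:
send_rows --series '[0.2, -0.3, 0, 0, 0, -26, 0, 0.2, -0.3, 0, 0, 0, -26, 0, 0.2, -0.3, 0, 0, 0, -26, 0, 0.2, -0.3, 4, 0, 0, -26, 0, 0.2, -0.3, 7.5, 0, 0, -26, 0, 0.2, -0.3, 7.5, 0, 0, -26, 0, 0.2, -0.3, 7.5, 0, 0, -26, 0, 0.2, -0.3, 7.5, 0, 0, -26, 0]'

```text
clock: 9.33
tcp_pos: [0.5885, -0.0514, 0.0252]
orientation: [0.0, 0.767, -0.642, -0.0]
wrist_force: [1.6, -0.1, -0.0]
finger_gap: 0.0245
```

Run:
```python
from h import *
s=get_state();p=s['tcp_pos'];print(s['clock'],p,s['finger_gap'],s['wrist_force'])
rel(ch(-.235,0,.023),280.7)
im=snap('scene'); ci=camera_info('scene')
A=q2m(s['orientation'])
tip=p+A@[-.110,0,0]; tip[2]=p[2]+.043
P=np.r_[[tip],[ch(-.085,y,z) for y in (-.035,.035) for z in (.06,.072)]]
q=proj(ci,P); print(q.round(1))
x,y=(q[0]).astype(int); x0,y0=x-70,y-50
c=cv2.resize(im[y0:y0+100,x0:x0+140],None,fx=5.5,fy=5.5,interpolation=cv2.INTER_CUBIC)
for a in q: cv2.circle(c,tuple(((a-[x0,y0])*5.5).astype(int)),3,(0,0,255),1)
cv2.imwrite('pics/s5.png',c)
```

```text
9.3333 [ 0.58845593 -0.05143068  0.0252407 ] 0.02446639889069352 [ 1.60316714e+00 -6.63354651e-02 -1.54754464e-03]
shift [-0.16  0.05  0.22] rot [ 0.   0.  -0.6] n>= 1
[[340.6 201.1]
 [357.7 203.7]
 [357.9 200.7]
 [343.3 192.5]
 [343.5 189.5]]
```

View pics/s5.png

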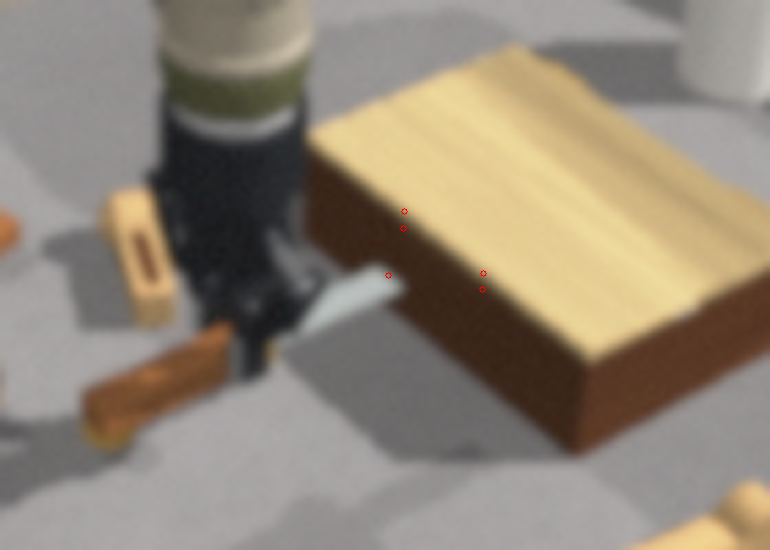

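Run:
```python
from h import *
s=get_state();p=s['tcp_pos'];A=q2m(s['orientation']);ci=camera_info('scene')
print(p)
q0=(np.array([340.6,201.1])).astype(int)-[70,50]
def kn(x,y,z): # knife local -> world
    o=p+A@[.009,0,0]; o[2]=p[2]+.033
    return o+A@[-x,0,0]+A@[0,y,0]+[0,0,z]
for n,a in dict(tip1=(.12,.011,.01),tip2=(.12,-.011,.01),fer=(.03,0,.02),butt1=(-.08,.013,.02),butt2=(-.08,-.013,.02),buttb1=(-.08,.013,0),buttb2=(-.08,-.013,0)).items():
    print(n,((proj(ci,[kn(*a)])[0]-q0)*5.5).round(0))
print('chest corner',[((proj(ci,[ch(-.085,y,z)])[0]-q0)*5.5).round(0).tolist() for y,z in ((-.125,.08),(.125,.08),(-.125,0),(-.125,.072))],((proj(ci,[ch(.085,-.125,.08)])[0]-q0)*5.5).round(0))
```

```text
[ 0.58965858 -0.05166974  0.02636599]
tip1 [378. 265.]
tip2 [403. 285.]
fer [262. 320.]
butt1 [ 77. 385.]
butt2 [105. 413.]
buttb1 [ 79. 414.]
buttb2 [106. 441.]
chest corner [[595.0, 347.0], [310.0, 127.0], [580.0, 456.0], [594.0, 358.0]] [812. 233.]
```

Knife and notch predictions match the picture: tip corner predicted (403,285) and seen at (405,288), cover underside corner predicted (594,358) and seen at (590,360). I'll lower 3 mm and insert 7 cm.

Emit:
send_rows --series '[0, 0, 0.3, 0, 0, -0.5, 0, 0, 0, 0.3, 0, 0, -0.5, 0, -2, 0, 0.3, 0, 0, -0.5, 0, -4, 0, 0.3, 0, 0, -0.5, 0, -5.5, 0, 0.3, 0, 0, -0.5, 0, -7, 0, 0.3, 0, 0, -0.5, 0, -7, 0, 0.3, 0, 0, -0.5, 0, -7, 0, 0.3, 0, 0, -0.5, 0]' --newtons 120

```text
clock: 10.05
tcp_pos: [0.5765, 0.0182, 0.0226]
orientation: [-0.0, 0.77, -0.638, 0.001]
wrist_force: [0.8, -0.6, -0.7]
finger_gap: 0.0235
```

Run:
```python
from h import *
s=get_state();p=s['tcp_pos'];print(s['clock'],p,s['finger_gap'],s['wrist_force'],CR.T@(p-C))
```

```text
10.05 [0.57652651 0.01823152 0.02262727] 0.02350084380436882 [ 0.77402808 -0.60517527 -0.67035964] [-0.16597748 -0.00174029  0.02262727]
```

Emit:
send_rows --series '[0, 0, -0.5, 0, 0, 0, 0, 0, 0, -1, 0, 0, 0, 0, -0.1, 0, -1.5, 0, 0, 0, 0, -0.1, 0, -2, 0, 0, 0, 0, -0.2, 0, -2.6, 0, 0, 0, 0, -0.3, 0, -3.2, 0, 0, 0, 0, -0.4, 0, -3.8, 0, 0, 0, 0, -0.5, 0, -4.4, 0, 0, 0, 0, -0.6, 0, -5, 0, 0, 0, 0, -0.6, 0, -5, 0, 0, 0, 0]'

```text
clock: 10.88
tcp_pos: [0.5758, 0.0239, 0.0735]
orientation: [-0.001, 0.77, -0.638, 0.001]
wrist_force: [-0.6, 0.4, -2.6]
finger_gap: 0.0233
```

Run:
```python
from h import *
s=get_state();p=s['tcp_pos'];print(s['clock'],p,s['finger_gap'],s['wrist_force'],s['ft_torque'],CR.T@(p-C))
im=snap('scene'); x0,y0=230,110
cv2.imwrite('pics/s6.png',cv2.resize(im[y0:y0+140,x0:x0+200],None,fx=4,fy=4,interpolation=cv2.INTER_CUBIC))
```

```text
10.8833 [0.57579453 0.02386648 0.07346787] 0.023333935293686946 [-0.58397922  0.43863438 -2.58826321] [-0.0679744   0.04832157  0.02760719] [-0.16030459 -0.00206727  0.07346787]
```

View pics/s6.png

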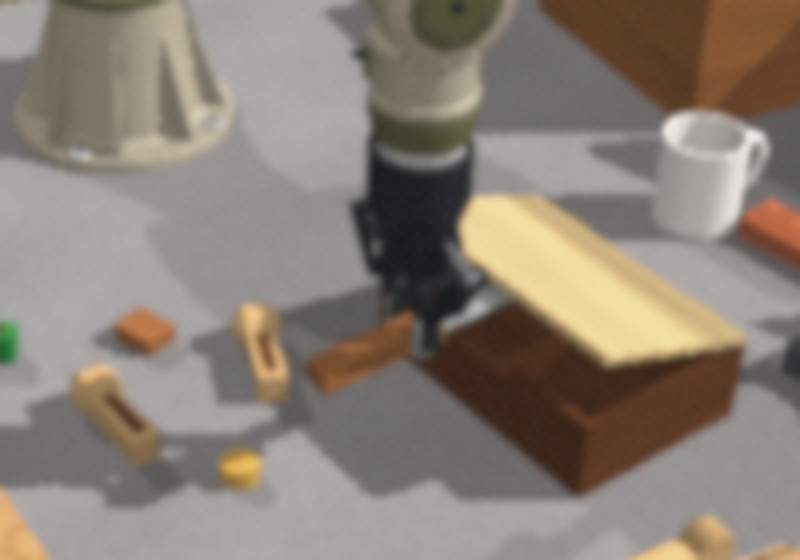

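The cover's front edge is about 4.5 cm up. I'll continue along the arc to about 40°.

Emit:
send_rows --series '[-0.3, 0, -0.8, 0, 0, 0, 0, -0.6, 0, -1.6, 0, 0, 0, 0, -0.9, 0, -2.4, 0, 0, 0, 0, -1.3, 0, -3.2, 0, 0, 0, 0, -1.7, 0, -4, 0, 0, 0, 0, -2.2, 0, -4.8, 0, 0, 0, 0, -2.7, 0, -5.6, 0, 0, 0, 0, -3.2, 0, -6.4, 0, 0, 0, 0, -3.2, 0, -6.4, 0, 0, 0, 0]'

```text
clock: 11.68
tcp_pos: [0.57, 0.0559, 0.1382]
orientation: [-0.001, 0.77, -0.638, 0.001]
wrist_force: [0.7, -0.1, -1.2]
finger_gap: 0.0232
```

Emit:
send_rows --series '[0, 0, 0, 0, 0, 0, 0, 0, 0, 0.6, 0, 0, 0, 0, 0, 0, 1.2, 0, 0, 0, 0, 3, 0, 1.2, 0, 0, 0, 0, 6, 0, 1.2, 0, 0, 0, 0, 9, 0, 1.2, 0, 0, 0, 0, 12, 0, 1.2, 0, 0, 0, 0, 12, 0, 1.2, 0, 0, 0, 0]'

```text
clock: 12.35
tcp_pos: [0.5922, -0.0682, 0.1225]
orientation: [0.001, 0.768, -0.64, 0.001]
wrist_force: [0.2, 0.2, -0.5]
finger_gap: 0.0234
```

Run:
```python
from h import *
s=get_state();p=s['tcp_pos'];print(s['clock'],p,s['finger_gap'],s['wrist_force'],s['ft_torque'],CR.T@(p-C))
im=snap('scene'); ci=camera_info('scene');x0,y0=230,90
c=cv2.resize(im[y0:y0+150,x0:x0+200],None,fx=4,fy=4,interpolation=cv2.INTER_CUBIC)
for th in (30,35,40,45):
    t=np.radians(th); q=proj(ci,[ch(.085-.17*np.cos(t),y,.072+.17*np.sin(t)) for y in (-.125,.125)])
    print(th,((q-[x0,y0])*4).round().tolist())
    for a in q: cv2.circle(c,tuple(((a-[x0,y0])*4).astype(int)),3,(0,0,255),1)
A=q2m(s['orientation'])
o=p+A@[.009,0,0]; o[2]=p[2]+.033
for a in ((.12,.011,.01),(.12,-.011,.01),(-.08,.013,.02),(-.08,-.013,0)):
    q=proj(ci,[o+A@[-a[0],a[1],0]+[0,0,a[2]]])[0]; cv2.circle(c,tuple(((q-[x0,y0])*4).astype(int)),3,(255,0,0),1)
cv2.imwrite('pics/s7.png',c)
```

```text
12.35 [ 0.59215253 -0.06824234  0.12254211] 0.023446261314371965 [ 0.2240064   0.22961918 -0.54562099] [ 0.00367231 -0.03922075  0.05297671] [-0.25384903 -0.00103931  0.12254211]
30 [[627.0, 403.0], [410.0, 249.0]]
35 [[637.0, 385.0], [419.0, 233.0]]
40 [[648.0, 367.0], [428.0, 217.0]]
45 [[660.0, 350.0], [438.0, 201.0]]
```

View pics/s7.png

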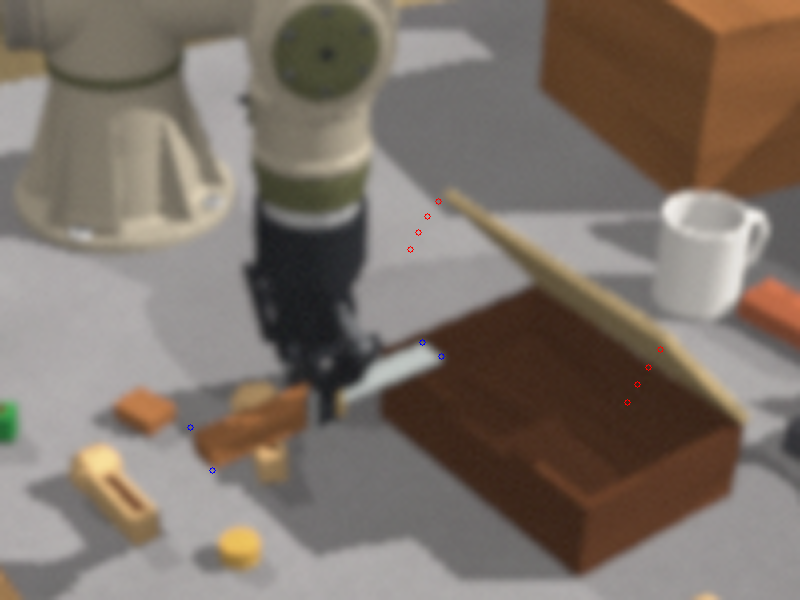

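The cover stands at roughly 45° (underside corner at crop (660,345)), and the knife is still held as modelled. I'll return it to the mat.

Run:
```python
from h import *
rel([.518,-.3141,.11],182.6)
```

```text
shift [23.09 11.69  1.25] rot [ 0.1 -0.  97.8] n>= 14
```

Emit:
send_rows --series '[23.1, 11.7, 1, 0, 0, 97.8, 0, 23.1, 11.7, 1, 0, 0, 97.8, 0, 23.1, 11.7, 1, 0, 0, 97.8, 0, 23.1, 11.7, 1, 0, 0, 97.8, 0, 23.1, 11.7, 1, 0, 0, 97.8, 0, 23.1, 11.7, 1, 0, 0, 97.8, 0, 23.1, 11.7, 1, 0, 0, 97.8, 0, 23.1, 11.7, 1, 0, 0, 97.8, 0, 23.1, 11.7, 1, 0, 0, 97.8, 0, 23.1, 11.7, 1, 0, 0, 97.8, 0]'

```text
clock: 13.23
tcp_pos: [0.5184, -0.3112, 0.1127]
orientation: [-0.0, -0.247, 0.969, 0.001]
wrist_force: [-0.3, 0.8, -0.8]
finger_gap: 0.0232
```

Run:
```python
from h import *
s=get_state();print(s['finger_gap'],s['tcp_pos']);rel([.518,-.3141,.11],182.6)
```

```text
0.023176876386747657 [ 0.51843691 -0.3112113   0.11274315]
shift [ 0.18 -0.23  0.27] rot [ 0.1 -0.  26. ] n>= 4
```

Emit:
send_rows --series '[0.1, -0.2, 0, 0, 0, 26, 0, 0.1, -0.2, 0, 0, 0, 26, 0, 0.1, -0.2, 0, 0, 0, 26, 0, 0.1, -0.2, 4, 0, 0, 26, 0, 0.1, -0.2, 8, 0, 0, 26, 0, 0.1, -0.2, 11, 0, 0, 26, 0, 0.1, -0.2, 11, 0, 0, 26, 0, 0.1, -0.2, 11, 0, 0, 26, 0]'

```text
clock: 13.9
tcp_pos: [0.5173, -0.3117, 0.0018]
orientation: [-0.002, -0.027, 1.0, 0.002]
wrist_force: [0.3, -0.6, 0.3]
finger_gap: 0.0234
```

Run:
```python
from h import *
snap('top'); s=get_state();print(s['finger_gap'],s['tcp_pos'],s['wrist_force']);rel([.518,-.3141,-.029],182.6)
```

```text
0.02338157430779932 [ 0.51918318 -0.31330087  0.00413071] [ 0.98555508 -0.70875434 -0.65851858]
shift [ 0.12 -0.08  3.31] rot [ 0.1 -0.   0.5] n>= 1
```

Emit:
send_rows --series '[0.1, 0, 1, 0, 0, 0, 0, 0.1, 0, 2, 0, 0, 0, 0, 0.1, 0, 2.6, 0, 0, 0, 0, 0.1, 0, 3, 0, 0, 0, 0, 0.1, 0, 3, 0, 0, 0, 0, 0.1, 0, 3, 0, 0, 0, 0]'

```text
clock: 14.45
tcp_pos: [0.5181, -0.314, -0.0262]
orientation: [-0.0, -0.026, 1.0, 0.0]
wrist_force: [0.3, 0.1, -1.0]
finger_gap: 0.0234
```

Run:
```python
from h import *
s=get_state();print(s['finger_gap'],s['tcp_pos'],s['wrist_force'])
```

```text
0.02344793422391678 [ 0.51806552 -0.31400254 -0.02618995] [ 0.2812009   0.0889021  -1.00153821]
```

Down another 3–4 mm, then open gently and rise.

Emit:
send_rows --series '[0, 0, 0.2, 0, 0, 0, 0, 0, 0, 0.4, 0, 0, 0, 0, 0, 0, 0.4, 0, 0, 0, 0, 0, 0, 0.4, 0, 0, 0, 0.5, 0, 0, 0.4, 0, 0, 0, 0.7, 0, 0, 0.4, 0, 0, 0, 0.7, 0, 0, -3, 0, 0, 0, 0.7, 0, 0, -7, 0, 0, 0, 0.7, 0, 0, -11, 0, 0, 0, 0.7, 0, 0, -15, 0, 0, 0, 0.7]'

```text
clock: 15.28
tcp_pos: [0.5177, -0.3137, 0.1254]
orientation: [-0.0, -0.026, 1.0, 0.0]
wrist_force: [0.3, -0.6, -0.6]
finger_gap: 0.0598
```

Emit:
send_rows --series '[0, 4, -4, 0, 0, 0, 0.7, 0, 8, -7, 0, 0, 0, 0.7, 0, 12, -7, 0, 0, 0, 0.7, 0, 14, -7, 0, 0, 0, 0.7, 0, 14, -7, 0, 0, 0, 0.7]'

```text
clock: 15.7
tcp_pos: [0.5104, -0.1688, 0.1963]
orientation: [0.001, -0.029, 1.0, 0.001]
wrist_force: [0.0, 0.0, -0.2]
finger_gap: 0.0597
```

```bash
cat >> h.py <<'E'
def scrolls(im,ci,z=.03,cam='top'):
    """pale blobs of 90-110 x 34-44 mm in the work area, at height z"""
    hsv=cv2.cvtColor(im,cv2.COLOR_BGR2HSV); m=cv2.inRange(hsv,np.array((8,50,110)),np.array((30,220,255)))
    m=cv2.morphologyEx(m,cv2.MORPH_CLOSE,np.ones((3,3)))
    n,l,s,c=cv2.connectedComponentsWithStats(m)
    for i in range(1,n):
        if s[i,4]<150: continue
        ys,xs=np.where(l==i); w=toz(ci,np.c_[xs,ys],z)[:,:2]; r=cv2.minAreaRect((w*1000).astype(np.float32))
        if 80<max(r[1])<120 and 28<min(r[1])<55: print('pale',s[i],np.round(r[0],1),np.round(r[1],1),round(r[2],1))
E
python3 - <<'E'
from h import *
s=get_state();print(s['clock'],s['finger_gap'],s['tcp_pos'],s['wrist_force'])
for c in ('wrist','top'):
  im=snap(c,'c8'+c+'.png'); ci=camera_info(c); scrolls(im,ci)
  for r in silhouettes(c,'knife')[:1]:
    ys,xs=np.where(r['pixels']); w=toz(ci,np.c_[xs,ys],.013)[:,:2]
    print(c,r['p'],r['box'],cv2.minAreaRect((w*1000).astype(np.float32)))
  for r in silhouettes(c,'scroll1'):
    ys,xs=np.where(r['pixels']); w=toz(ci,np.c_[xs,ys],.03)[:,:2]
    print(c,'scroll',r['p'],r['box'],cv2.minAreaRect((w*1000).astype(np.float32)))
E
```

```text
15.7 0.05968607189359961 [ 0.51042873 -0.16882163  0.19632116] [ 0.04051884  0.01812405 -0.24302957]
pale [ 405   71   52   86 1564] [432.9 -37.5] [40.7 97.7] 82.5
pale [ 293   85   35   85 1947] [ 456.6 -180.6] [98.2 39.6] 3.9
wrist 0.66 [185.9, 100.3, 33.8, 148.7] ((528.515625, -316.2557678222656), (199.16529846191406, 33.69318771362305), 3.336503028869629)
wrist scroll 0.98 [237.6, 1.5, 51.6, 26.2] ((337.19439697265625, -239.35861206054688), (27.610122680664062, 53.992130279541016), 2.6431448459625244)
wrist scroll 0.76 [400.4, 69.8, 56.6, 84.2] ((431.2742004394531, -45.19068145751953), (43.335880279541016, 98.13640594482422), 71.21465301513672)
wrist scroll 0.75 [53.9, 0.0, 52.6, 53.9] ((348.7590637207031, -447.24822998046875), (45.05723190307617, 66.42198181152344), 63.912872314453125)
wrist scroll 0.56 [292.7, 83.1, 32.9, 86.2] ((456.1458740234375, -181.20639038085938), (99.38758850097656, 40.848167419433594), 3.91579270362854)
pale [330 240  17  33 218] [430.9 -39.2] [38.3 97.5] 71.1
top scroll 0.87 [329.4, 238.8, 19.1, 35.1] ((432.38287353515625, -32.462650299072266), (37.25469970703125, 97.25516510009766), 83.59497833251953)
top scroll 0.64 [380.0, 233.7, 7.4, 26.0] ((455.79156494140625, -170.28823852539062), (81.81878662109375, 28.785757064819336), 1.7295535802841187)
top scroll 0.62 [466.3, 273.9, 19.9, 30.9] ((331.5294494628906, -440.0113220214844), (48.19923400878906, 101.12442779541016), 70.15258026123047)
top scroll 0.15 [231.7, 174.1, 70.1, 91.6] ((554.0855102539062, 184.98260498046875), (282.8228759765625, 187.75299072265625), 10.901723861694336)
```

View pics/c8wrist.png

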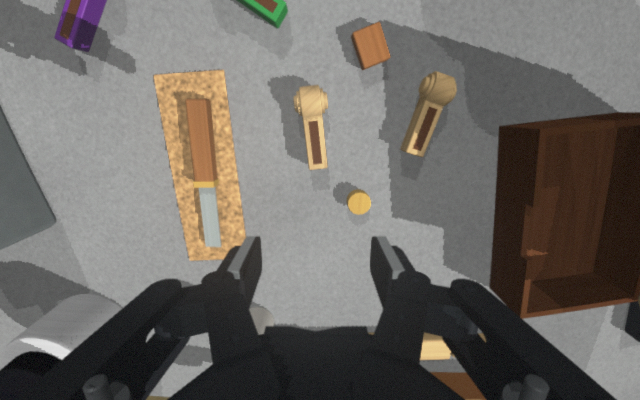

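The knife is back on its mat and both scroll heads are unmoved. Next I go in front of the cover with shut fingers and fold it up.

Run:
```python
from h import *
rel(ch(-.08,0,.13),190.7)
```

```text
shift [-6.25 27.48  6.33] rot [ 0.  -0.  -7.8] n>= 7
```

Emit:
send_rows --series '[-6.2, 27.5, 6, 0, 0, -7.8, 0, -6.2, 27.5, 6, 0, 0, -7.8, 0, -6.2, 27.5, 6, 0, 0, -7.8, 0, -6.2, 27.5, 6, 0, 0, -7.8, 0, -6.2, 27.5, 6, 0, 0, -7.8, 0, -6.2, 27.5, 6, 0, 0, -7.8, 0, -6.2, 27.5, 6, 0, 0, -7.8, 0, -6.2, 27.5, 6, 0, 0, -7.8, 0, -6.2, 27.5, 6, 0, 0, -7.8, 0]'

```text
clock: 16.75
tcp_pos: [0.5579, 0.1045, 0.1324]
orientation: [-0.001, -0.096, 0.995, -0.0]
wrist_force: [0.1, -0.5, -0.6]
finger_gap: 0.0002
```

Run:
```python
from h import *
s=get_state();print(s['clock'],s['finger_gap'],s['tcp_pos'],CR.T@(s['tcp_pos']-C),s['wrist_force'])
rel(ch(-.08,0,.13),190.7)
```

```text
16.75 0.00017819451691617402 [0.55789686 0.10451426 0.13236459] [-0.07773605  0.00054562  0.13236459] [ 0.09684761 -0.5401542  -0.63027916]
shift [-0.05 -0.23  0.24] rot [ 0.  -0.1  0.3] n>= 1
```

Emit:
send_rows --series '[0, 2, 0, 0, 0, 0, 0, 0, 3.2, 0, 0, 0, 0, 0, 0, 4, -0.7, 0, 0, 0, 0, 0, 5.2, -1.6, 0, 0, 0, 0, 0, 6.4, -2.4, 0, 0, 0, 0, 0, 7.8, -3.1, 0, 0, 0, 0, 0, 9.1, -3.7, 0, 0, 0, 0, 0, 10.5, -4.1, 0, 0, 0, 0, 0, 10.5, -4.1, 0, 0, 0, 0]'

```text
clock: 17.5
tcp_pos: [0.5384, 0.2099, 0.1765]
orientation: [0.001, -0.096, 0.995, 0.001]
wrist_force: [0.4, -0.1, 0.2]
finger_gap: 0.0004
```

```bash
cat >> h.py <<'E'
def cover(cam,th0=20,th1=125,name=None):
    """edge score of the cover outline over angles"""
    im=snap(cam); ci=camera_info(cam); g=cv2.GaussianBlur(cv2.cvtColor(im,cv2.COLOR_BGR2GRAY),(0,0),1.0).astype(np.float32)
    gm=np.hypot(cv2.Sobel(g,cv2.CV_32F,1,0),cv2.Sobel(g,cv2.CV_32F,0,1)); out=[]
    for th in np.arange(th0,th1,1.):
        t=np.radians(th); u=np.array([-np.cos(t),np.sin(t)]); n=np.array([np.sin(t),np.cos(t)])
        def P(l,y,h): a=u*l+n*h; return ch(.085+a[0],y,.072+a[1])
        L=[]
        for k in np.linspace(0,1,60):
            y=-.125+.25*k; L+=[P(.17,y,0),P(.17,y,.008)]
        for k in np.linspace(.3,1,30): L+=[P(.17*k,-.125,0),P(.17*k,-.125,.008)]
        q=proj(ci,L).astype(np.float32); out.append((cv2.remap(gm,q[:,:1],q[:,1:],cv2.INTER_LINEAR).mean(),th))
    out.sort(reverse=True); print(cam,[(round(float(a),1),b) for a,b in out[:5]]); return im
E
python3 - <<'E'
from h import *
s=get_state();print(s['clock'],s['tcp_pos'],CR.T@(s['tcp_pos']-C),s['wrist_force'])
cover('scene'); cover('top')
E
```

```text
17.5 [0.53841231 0.2098689  0.17652986] [2.94044011e-02 1.30544156e-04 1.76529861e-01] [ 0.39660549 -0.06914832  0.21953605]
scene [(90.6, np.float64(75.0)), (89.5, np.float64(76.0)), (87.7, np.float64(74.0)), (84.9, np.float64(77.0)), (82.3, np.float64(73.0))]
top [(110.2, np.float64(113.0)), (99.1, np.float64(74.0)), (98.7, np.float64(114.0)), (96.2, np.float64(112.0)), (95.8, np.float64(73.0))]
```

The cover is at 75°, as planned. Continue to about 98°.

Emit:
send_rows --series '[0, 1.2, -0.2, 0, 0, 0, 0, 0, 2.6, -0.3, 0, 0, 0, 0, 0, 4, -0.3, 0, 0, 0, 0, 0, 5.2, -0.3, 0, 0, 0, 0, 0, 6.3, -0.3, 0, 0, 0, 0, 0, 6.3, -0.3, 0, 0, 0, 0, 0, 6.3, -0.3, 0, 0, 0, 0]'

```text
clock: 18.18
tcp_pos: [0.526, 0.2698, 0.1776]
orientation: [-0.0, -0.095, 0.995, 0.0]
wrist_force: [-0.1, -0.2, -0.7]
finger_gap: 0.0001
```

Emit:
send_rows --series '[0, -3, 0, 0, 0, 0, 0, 0, -7, -2, 0, 0, 0, 0, 0, -11, -6, 0, 0, 0, 0, 0, -15, -6, 0, 0, 0, 0, 0, -19, -6, 0, 0, 0, 0, 0, -23, -6, 0, 0, 0, 0.6, 0, -26, -6, 0, 0, 0, 0.6, 0, -26, -6, 0, 0, 0, 0.6]'

```text
clock: 18.85
tcp_pos: [0.5767, 0.0063, 0.2377]
orientation: [0.0, -0.09, 0.996, -0.001]
wrist_force: [0.6, 1.3, -0.3]
finger_gap: 0.0358
```

Run:
```python
from h import *
s=get_state();print(s['clock'],s['tcp_pos'],CR.T@(s['tcp_pos']-C),s['wrist_force'],s['finger_gap'])
cover('scene'); cover('top',85)
im=snap('top'); scrolls(im,camera_info('top')); im=snap('wrist','w9.png'); scrolls(im,camera_info('wrist'))
```

```text
18.85 [0.57671217 0.00634758 0.23771235] [-0.17768927  0.00028373  0.23771235] [ 0.55929282  1.26691105 -0.30888987] 0.03580623890280937
scene [(111.6, np.float64(101.0)), (109.0, np.float64(100.0)), (107.1, np.float64(102.0)), (98.8, np.float64(99.0)), (97.3, np.float64(103.0))]
top [(158.3, np.float64(98.0)), (143.0, np.float64(99.0)), (121.5, np.float64(96.0)), (105.7, np.float64(97.0)), (105.4, np.float64(95.0))]
pale [376 231  18  34 327] [ 455.4 -169.2] [99.5 41.6] 15.1
pale [ 171    8   37   85 2306] [ 457.5 -169.6] [98.6 45.4] 9.4
pale [ 276    8   50   85 1996] [433.2 -34.8] [41.  97.8] 76.5
pale [170 265  52  20 584] [ 780.5 -141.2] [32.4 82. ] 4.6
```

The cover is at about 99–100°. Now go above scroll A (nearest the chest).

```bash
cat >> h.py <<'E'
def slot(im,ci,near,psi0):
    """axis, origin of the scroll whose dark slot lies near 'near'"""
    hsv=cv2.cvtColor(im,cv2.COLOR_BGR2HSV)
    def comp(m,z,rad):
        n,l,s,c=cv2.connectedComponentsWithStats(m); best=None
        for i in range(1,n):
            if s[i,4]<15: continue
            ys,xs=np.where(l==i); w=toz(ci,np.c_[xs,ys],z)[:,:2]*1000; r=cv2.minAreaRect(w.astype(np.float32))
            d=np.hypot(*(np.array(r[0])/1000-near))
            if d<rad and 30<max(r[1])<130 and min(r[1])<60 and (best is None or s[i,4]>best[0]): best=(s[i,4],r,w)
        return best
    a=comp(cv2.inRange(hsv,np.array((0,80,20)),np.array((14,255,140))),.026,.05)
    b=comp(cv2.morphologyEx(cv2.inRange(hsv,np.array((8,50,80)),np.array((30,220,255))),cv2.MORPH_CLOSE,np.ones((7,7))),.028,.06)
    for n,k in (('slot',a),('pale',b)):
        if k: 
            e=cv2.PCACompute2((k[2]).astype(np.float32),None)[1][0]; ang=np.degrees(np.arctan2(e[1],e[0]))
            ang=(ang-psi0+90)%180-90+psi0
            print(n,k[0],np.round(k[1][0],1),np.round(k[1][1],1),'mean',k[2].mean(0).round(1),'yaw',round(float(ang),1))
    if a and b:
        e=np.array([np.cos(np.radians(psi0)),np.sin(np.radians(psi0))]); t=b[2]@e; print('extent along',t.min().round(1),t.max().round(1),'origin along',(t.max()-55).round(1),(t.min()+45).round(1),'slot along',(a[2]@e).mean().round(1))
E
python3 - <<'E'
from h import *
rel([.438,-.036,.12],168)
for c in ('wrist',):
    im=snap(c); ci=camera_info(c); slot(im,ci,np.array([.438,-.036]),168); slot(im,ci,np.array([.46,-.17]),187)
E
```

```text
shift [14.39 -2.32 11.78] rot [ 0.  -0.  22.8] n>= 5
slot 242 [447.6 -39.6] [ 7.9 48.6] mean [446.4 -39.3] yaw 166.6
pale 2001 [433.1 -33.5] [40.9 99.4] mean [428.2 -33.8] yaw 167.2
extent along -480.1 -381.2 origin along -436.2 -435.1 slot along -444.8
slot 231 [ 472.1 -172.3] [48.3  7.7] mean [ 471.9 -172.2] yaw 189.9
pale 2310 [ 457.7 -171.1] [99.1 45.6] mean [ 453.8 -170.1] yaw 192.5
extent along -482.9 -383.5 origin along -438.5 -437.9 slot along -447.4
```

Run:
```python
from h import *
rel([.4385,-.0374,.04],166.7)
```

```text
shift [14.38 -2.51 19.79] rot [ 0.  -0.  24.2] n>= 6
```

Emit:
send_rows --series '[14.4, -2.5, 8, 0, 0, 24.2, 0.6, 14.4, -2.5, 8, 0, 0, 24.2, 0.6, 14.4, -2.5, 8, 0, 0, 24.2, 0.6, 14.4, -2.5, 8, 0, 0, 24.2, 0.6, 14.4, -2.5, 14, 0, 0, 24.2, 0.6, 14.4, -2.5, 19.8, 0, 0, 24.2, 0.6, 14.4, -2.5, 19.8, 0, 0, 24.2, 0.6, 14.4, -2.5, 19.8, 0, 0, 24.2, 0.6, 14.4, -2.5, 19.8, 0, 0, 24.2, 0.6]'

```text
clock: 19.85
tcp_pos: [0.4368, -0.0367, 0.0392]
orientation: [-0.002, 0.115, 0.993, 0.0]
wrist_force: [-0.8, 0.5, 1.1]
finger_gap: 0.0514
```

Run:
```python
from h import *
im=snap('wrist','w10.png'); ci=camera_info('wrist'); slot(im,ci,np.array([.438,-.036]),168)
s=get_state();print(s['clock'],s['tcp_pos'],s['finger_gap']);rel([.4385,-.0374,-.028],166.7)
```

```text
slot 886 [452.  -40.9] [ 9.9 51.8] mean [451.1 -40.9] yaw 166.2
pale 5262 [433.8 -36.4] [ 40.1 100.9] mean [426.4 -34.9] yaw 166.6
extent along -482.6 -381.3 origin along -436.3 -437.6 slot along -449.7
19.9 [ 0.43895461 -0.03738103  0.04087775] 0.05162030137642402
shift [ 0.04 -0.01  6.89] rot [ 0. -0.  0.] n>= 2
```

Emit:
send_rows --series '[0, 0, 3, 0, 0, 0, 0.6, 0, 0, 5.5, 0, 0, 0, 0.6, 0, 0, 6.9, 0, 0, 0, 0.6, 0, 0, 6.9, 0, 0, 0, 0.6, 0, 0, 6.9, 0, 0, 0, 0, 0, 0, 6.9, 0, 0, 0, 0, 0, 0, 6.9, 0, 0, 0, 0, 0, 0, 6.9, 0, 0, 0, 0, 0, 0, 6.9, 0, 0, 0, 0]' --newtons 50

```text
clock: 20.65
tcp_pos: [0.4413, -0.0387, -0.0267]
orientation: [0.002, 0.116, 0.993, -0.0]
wrist_force: [-0.4, 1.2, 5.6]
finger_gap: 0.0227
```

Emit:
send_rows --series '[0, 0, -3, 0, 0, 0, 0, 0, 0, -7, 0, 0, 0, 0, 0, 0, -11, 0, 0, 0, 0, 0, 0, -14, 0, 0, 0, 0, 0, 0, -14, 0, 0, 0, 0]'

```text
clock: 21.07
tcp_pos: [0.4438, -0.0396, 0.1187]
orientation: [0.007, 0.116, 0.993, -0.001]
wrist_force: [0.8, -0.9, -0.9]
finger_gap: 0.0229
```

Run:
```python
from h import *
im=snap('wrist','w11.png'); s=get_state();print(s['clock'],s['tcp_pos'],s['finger_gap'],s['wrist_force'])
rel(ch(-.015,.053,.115),190.7)
```

```text
21.1167 [ 0.44239954 -0.0392837   0.11579823] 0.02299135708951555 [ 0.57338339 -1.18393347 -1.16097666]
shift [-0.57 20.25  0.08] rot [ -0.1   0.6 -24.1] n>= 5
```

Scroll A is gripped (gap 23 mm). Carry it over the chest.

Emit:
send_rows --series '[-0.6, 20.2, 0, 0, 0, -24, 0, -0.6, 20.2, 0, 0, 0, -24, 0, -0.6, 20.2, 0, 0, 0, -24, 0, -0.6, 20.2, 0, 0, 0, -24, 0, -0.6, 20.2, 0, 0, 0, -24, 0, -0.6, 20.2, 0, 0, 0, -24, 0, -0.6, 20.2, 0, 0, 0, -24, 0, -0.6, 20.2, 0, 0, 0, -24, 0, -0.6, 20.2, 0, 0, 0, -24, 0]'

```text
clock: 21.87
tcp_pos: [0.4905, 0.1559, 0.1105]
orientation: [-0.001, -0.092, 0.996, -0.0]
wrist_force: [0.1, 1.1, -0.9]
finger_gap: 0.0231
```

Run:
```python
from h import *
im=snap('wrist','w12.png'); s=get_state();print(s['clock'],s['tcp_pos'],CR.T@(s['tcp_pos']-C),s['finger_gap'],s['wrist_force'])
rel(ch(-.015,.053,-.018),190.7)
```

```text
21.9167 [0.49070064 0.15570264 0.11068409] [-0.0149616   0.05706951  0.11068409] 0.023278573401015728 [-0.87709233 -1.0271743  -0.82290194]
shift [-0.42 -0.   12.87] rot [-0.  -0.  -0.2] n>= 4
```

View pics/w12.png

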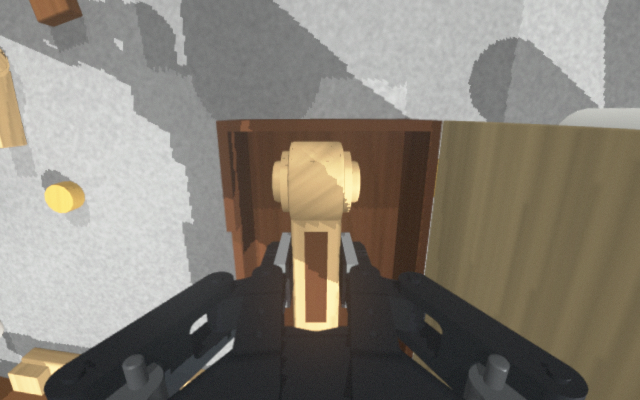

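Scroll A is held straight, centred over the chest (head at (316,180), walls at x 225–440). Lower and release.

Emit:
send_rows --series '[-0.4, 0, 3, 0, 0, 0, 0, -0.4, 0, 6, 0, 0, 0, 0, -0.4, 0, 9, 0, 0, 0, 0, -0.4, 0, 11.5, 0, 0, 0, 0, -0.4, 0, 12.3, 0, 0, 0, 0, -0.4, 0, 12.3, 0, 0, 0, 0, -0.4, 0, 12.3, 0, 0, 0, 0]'

```text
clock: 22.5
tcp_pos: [0.4954, 0.1569, -0.0115]
orientation: [-0.0, -0.092, 0.996, 0.0]
wrist_force: [-0.8, -0.3, 0.2]
finger_gap: 0.0231
```

Run:
```python
from h import *
s=get_state();print(s['clock'],s['tcp_pos'],CR.T@(s['tcp_pos']-C),s['finger_gap'],s['wrist_force'])
rel(ch(-.015,.053,-.018),190.7)
```

```text
22.5 [ 0.49541326  0.15687393 -0.01148454] [-0.01468565  0.05222136 -0.01148454] 0.023143024459198573 [-0.82679408 -0.28982266  0.18086801]
shift [ 0.08 -0.03  0.65] rot [ 0.  -0.  -0.1] n>= 1
```

Emit:
send_rows --series '[0, 0, 0.3, 0, 0, 0, 0, 0, 0, 0.5, 0, 0, 0, 0, 0, 0, 0.6, 0, 0, 0, 0, 0, 0, 0.6, 0, 0, 0, 0, 0, 0, 0.6, 0, 0, 0, 0.5, 0, 0, 0.5, 0, 0, 0, 0.5, 0, 0, 0.3, 0, 0, 0, 0.5, 0, 0, -3, 0, 0, 0, 0.5, 0, 0, -7, 0, 0, 0, 0.5, 0, 0, -11, 0, 0, 0, 0.5]'

```text
clock: 23.33
tcp_pos: [0.4939, 0.1574, 0.0987]
orientation: [-0.001, -0.093, 0.996, -0.0]
wrist_force: [1.2, 0.3, 0.2]
finger_gap: 0.0428
```

Run:
```python
from h import *
im=snap('wrist','w13.png'); ci=camera_info('wrist'); s=get_state();print(s['clock'],s['tcp_pos'],s['finger_gap'],s['wrist_force'])
ci2=dict(ci); ci2['xyz']=np.array(ci['xyz'])-[0,0,.008]   # things stand 8 mm up on the floor
slot(im,ci2,ch(-.015,.053,0)[:2],190); print(ch(-.015,.053,0))
rel([.463,-.1738,.15],189.9)
```

```text
23.3833 [0.49921617 0.15834599 0.10755178] 0.042823749434670995 [1.59189769 1.17928356 5.06080993]
slot 620 [512.9 161. ] [53.2 10.5] mean [512.1 160.6] yaw 189.9
[0.49470652 0.15642048 0.        ]
shift [  9.65 -31.97  -4.34] rot [-0.   0.6  0.7] n>= 9
```

Emit:
send_rows --series '[0, 0, -4, 0, 0, 0.7, 0.6, 9.6, -32, -4.3, 0, 0, 0.7, 0.6, 9.6, -32, -4.3, 0, 0, 0.7, 0.6, 9.6, -32, -4.3, 0, 0, 0.7, 0.6, 9.6, -32, -4.3, 0, 0, 0.7, 0.6, 9.6, -32, -4.3, 0, 0, 0.7, 0.6, 9.6, -32, -4.3, 0, 0, 0.7, 0.6, 9.6, -32, -4.3, 0, 0, 0.7, 0.6, 9.6, -32, -4.3, 0, 0, 0.7, 0.6, 9.6, -32, -4.3, 0, 0, 0.7, 0.6]'

```text
clock: 24.22
tcp_pos: [0.4599, -0.1817, 0.1415]
orientation: [0.001, -0.083, 0.997, -0.002]
wrist_force: [0.1, 0.6, 0.4]
finger_gap: 0.0514
```

Run:
```python
from h import *
im=snap('wrist','w14.png'); im=snap('wrist','w14.png');ci=camera_info('wrist'); s=get_state();print(s['clock'],s['tcp_pos'],s['finger_gap'])
slot(im,ci,np.array([.463,-.1738]),190)
rel([.463,-.1738,.04],189.9)
```

```text
24.3167 [ 0.45951527 -0.17642887  0.14100751] 0.05114414879393836
slot 412 [ 472.7 -168.7] [51.1  9.6] mean [ 472.5 -169.1] yaw 189.5
pale 2423 [ 455.4 -172.3] [99.4 39.5] mean [ 449.  -173.1] yaw 190.3
extent along -468.3 -368.8 origin along -423.8 -423.3 slot along -435.9
shift [-0.38  0.2  10.1 ] rot [ 0.   0.  -0.2] n>= 3
```

Emit:
send_rows --series '[-0.2, 0.5, 5, 0, 0, 0, 0.6, -0.2, 0.5, 9.5, 0, 0, 0, 0.6, -0.2, 0.5, 9.5, 0, 0, 0, 0.6, -0.2, 0.5, 9.5, 0, 0, 0, 0.6, -0.2, 0.5, 9.5, 0, 0, 0, 0.6]'

```text
clock: 24.73
tcp_pos: [0.4605, -0.1677, 0.0457]
orientation: [-0.001, -0.088, 0.996, 0.001]
wrist_force: [0.8, -0.3, -0.0]
finger_gap: 0.0512
```

Run:
```python
from h import *
im=snap('wrist','w14.png'); im=snap('wrist','w15.png');ci=camera_info('wrist'); s=get_state();print(s['clock'],s['tcp_pos'],s['finger_gap'])
slot(im,ci,np.array([.463,-.1738]),190)
rel([.4615,-.1715,-.0265],189.9)
```

```text
24.8333 [ 0.46238137 -0.16916306  0.0474738 ] 0.05086227340126709
slot 879 [ 474.6 -172.1] [51.2 10.6] mean [ 473.7 -172. ] yaw 189.8
pale 4915 [ 456.4 -174.9] [100.2  39.8] mean [ 448.7 -176.3] yaw 189.9
extent along -469.2 -368.9 origin along -423.9 -424.2 slot along -436.7
shift [ 0.14 -0.2   7.4 ] rot [-0.1  0.1  0.1] n>= 2
```

Emit:
send_rows --series '[0.2, -0.5, 3, 0, 0, 0, 0.6, 0.2, -0.5, 5.5, 0, 0, 0, 0.6, 0.2, -0.5, 7.3, 0, 0, 0, 0.6, 0.2, -0.5, 7.3, 0, 0, 0, 0.6, 0.2, -0.5, 7.3, 0, 0, 0, 0, 0.2, -0.5, 7.3, 0, 0, 0, 0, 0.2, -0.5, 7.3, 0, 0, 0, 0, 0.2, -0.5, 7.3, 0, 0, 0, 0, 0.2, -0.5, 7.3, 0, 0, 0, 0]' --newtons 50

```text
clock: 25.58
tcp_pos: [0.4618, -0.1756, -0.0249]
orientation: [0.002, -0.087, 0.996, -0.001]
wrist_force: [-0.7, 1.0, 6.8]
finger_gap: 0.0229
```

Emit:
send_rows --series '[0, 0, -3, 0, 0, 0, 0, 0, 0, -7, 0, 0, 0, 0, 0, 0, -11, 0, 0, 0, 0, 0, 0, -14.5, 0, 0, 0, 0, 0, 0, -14.5, 0, 0, 0, 0]'

```text
clock: 26.0
tcp_pos: [0.4644, -0.1772, 0.1262]
orientation: [0.006, -0.087, 0.996, -0.004]
wrist_force: [0.6, 0.1, -1.2]
finger_gap: 0.0228
```

Run:
```python
from h import *
snap('wrist');snap('wrist'); s=get_state();print(s['clock'],s['tcp_pos'],s['finger_gap'],s['wrist_force'])
rel(ch(-.015,-.065,.115),190.7)
```

```text
26.1 [ 0.46158523 -0.17561262  0.1205788 ] 0.02284853392388019 [ 0.10766227 -0.66165006 -1.32149409]
shift [-20.79  32.29   0.53] rot [-0.2  0.3 -0.8] n>= 10
```

Emit:
send_rows --series '[-20.8, 32.3, 0, 0, 0, -0.8, 0, -20.8, 32.3, 0, 0, 0, -0.8, 0, -20.8, 32.3, 0, 0, 0, -0.8, 0, -20.8, 32.3, 0, 0, 0, -0.8, 0, -20.8, 32.3, 0, 0, 0, -0.8, 0, -20.8, 32.3, 0, 0, 0, -0.8, 0, -20.8, 32.3, 0, 0, 0, -0.8, 0, -20.8, 32.3, 0, 0, 0, -0.8, 0, -20.8, 32.3, 0, 0, 0, -0.8, 0, -20.8, 32.3, 0, 0, 0, -0.8, 0]'

```text
clock: 26.93
tcp_pos: [0.6096, 0.185, 0.1158]
orientation: [-0.0, -0.096, 0.995, 0.001]
wrist_force: [0.9, -0.5, -0.3]
finger_gap: 0.0227
```

Run:
```python
from h import *
snap('wrist');im=snap('wrist','w16.png'); ci=camera_info('wrist'); s=get_state();print(s['clock'],s['tcp_pos'],CR.T@(s['tcp_pos']-C),s['finger_gap'],s['wrist_force'])
rel(ch(-.015,-.065,-.018),190.7)
ci2=dict(ci); ci2['xyz']=np.array(ci['xyz'])-[0,0,.008]
slot(im,ci2,ch(-.015,.053,0)[:2],190)
```

```text
27.0333 [0.60833383 0.1816839  0.11569565] [-0.01127264 -0.06334222  0.11569565] 0.022945673839269782 [-0.46872085 -1.49917888 -0.68846454]
shift [-0.2  -0.38 13.37] rot [ 0.  -0.2  0.3] n>= 4
slot 772 [500.8 156.5] [51.2  9.7] mean [500.5 156.5] yaw 190.6
```

View pics/w16.png

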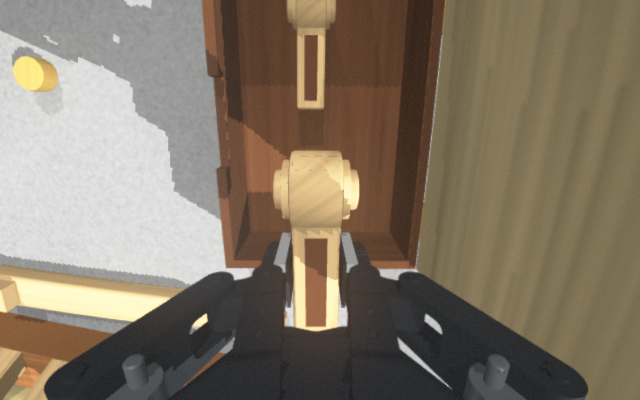

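Scroll A lies flat in the chest, slot at (311,68), and B is held straight above its place. Lower B.

Emit:
send_rows --series '[0.2, -0.4, 3, 0, 0, 0, 0, 0.2, -0.4, 6, 0, 0, 0, 0, 0.2, -0.4, 9, 0, 0, 0, 0, 0.2, -0.4, 11.5, 0, 0, 0, 0, 0.2, -0.4, 12.6, 0, 0, 0, 0, 0.2, -0.4, 12.6, 0, 0, 0, 0, 0.2, -0.4, 12.6, 0, 0, 0, 0]'

```text
clock: 27.62
tcp_pos: [0.6071, 0.174, -0.0083]
orientation: [-0.001, -0.093, 0.996, -0.0]
wrist_force: [0.5, -0.6, 0.7]
finger_gap: 0.0227
```

Run:
```python
from h import *
s=get_state();print(s['clock'],s['tcp_pos'],CR.T@(s['tcp_pos']-C),s['finger_gap'],s['wrist_force'])
```

```text
27.6167 [ 0.60708762  0.17403459 -0.00825067] [-0.01855757 -0.06069746 -0.00825067] 0.02267059202014564 [ 0.52962638 -0.60715767  0.70652513]
```

Emit:
send_rows --series '[0, 0, 0.4, 0, 0, 0, 0, 0, 0, 0.7, 0, 0, 0, 0, 0, 0, 0.8, 0, 0, 0, 0, 0, 0, 0.8, 0, 0, 0, 0, 0, 0, 0.8, 0, 0, 0, 0.5, 0, 0, 0.6, 0, 0, 0, 0.5, 0, 0, 0.4, 0, 0, 0, 0.5, 0, 0, -3, 0, 0, 0, 0.5, 0, 0, -7, 0, 0, 0, 0.5, 0, 0, -11, 0, 0, 0, 0.5]'

```text
clock: 28.45
tcp_pos: [0.6067, 0.1749, 0.1026]
orientation: [-0.001, -0.094, 0.996, -0.0]
wrist_force: [0.9, -0.1, -0.1]
finger_gap: 0.0427
```

Emit:
send_rows --series '[0, 0, -4, 0, 0, 0, 0.5, 0, 0, -8, 0, 0, 0, 0.5, 0, 0, -12, 0, 0, 0, 0.5, 8, -8, -16, 0, 0, 0, 0, 8, -8, -18, 0, 0, 0, 0, 8, -8, -18, 0, 0, 0, 0, 8, -8, -18, 0, 0, 0, 0, 8, -8, -18, 0, 0, 0, 0, 8, -8, -18, 0, 0, 0, 0]'

```text
clock: 29.2
tcp_pos: [0.5444, 0.0816, 0.2823]
orientation: [0.001, -0.093, 0.996, 0.0]
wrist_force: [0.6, -0.1, -0.5]
finger_gap: -0.0003
```

Run:
```python
from h import *
snap('wrist');im=snap('wrist','w17.png'); ci=camera_info('wrist'); s=get_state();print(s['clock'],s['tcp_pos'],CR.T@(s['tcp_pos']-C),s['finger_gap'],s['wrist_force'])
t=snap('top','t17.png'); ct=camera_info('top')
for c,i in ((ci,im),(ct,t)):
  c2=dict(c); c2['xyz']=np.array(c['xyz'])-[0,0,.008]
  for y in (.053,-.061): slot(i,c2,ch(-.015,y,0)[:2],190)
scrolls(t,ct)
cover('scene',85); cover('top',85)
a=cv2.resize(t[130:350,120:520],None,fx=1.5,fy=1.5,interpolation=cv2.INTER_CUBIC)
cv2.imwrite('pics/j17.png',np.vstack([cv2.resize(im,(600,375))[:270],a]))
```

```text
29.3 [0.54414316 0.08225352 0.28078283] [-0.09705614  0.01819325  0.28078283] -0.00021427747891814074 [1.03016228 0.16140472 0.20399939]
slot 214 [502.1 159.3] [50.9  9.9] mean [502.1 159.5] yaw 190.7
slot 145 [619.7 177.8] [48.8 10.1] mean [619.2 178.1] yaw 190.5
scene [(110.7, np.float64(101.0)), (108.1, np.float64(100.0)), (106.3, np.float64(102.0)), (97.9, np.float64(99.0)), (96.6, np.float64(103.0))]
top [(158.9, np.float64(98.0)), (146.0, np.float64(99.0)), (118.3, np.float64(96.0)), (103.0, np.float64(95.0)), (103.0, np.float64(97.0))]
```

View pics/j17.png

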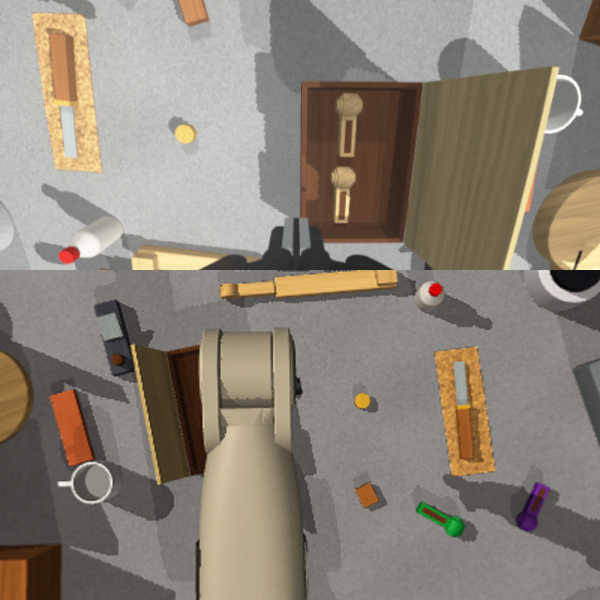

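Both scroll heads lie flat in the chest (upper half: (348,125) and (343,195)). The knife, tin and bystanders are in place, with no other pale heads on the bench. Now go behind the cover.

Run:
```python
from h import *
rel(ch(.165,0,.285),190.7)
```

```text
shift [-1.87 26.19 -0.44] rot [ 0.  -0.1  0.1] n>= 7
```

Emit:
send_rows --series '[-1.8, 3, -1.5, 0, 0, 0, 0, -1.8, 26.2, -1.5, 0, 0, 0, 0, -1.8, 26.2, -1.5, 0, 0, 0, 0, -1.8, 26.2, -1.5, 0, 0, 0, 0, -1.8, 26.2, -1.5, 0, 0, 0, 0, -1.8, 26.2, -1.5, 0, 0, 0, 0, -1.8, 26.2, -1.5, 0, 0, 0, 0, -1.8, 26.2, -1.5, 0, 0, 0, 0, -1.8, 26.2, -1.5, 0, 0, 0, 0]'

```text
clock: 30.2
tcp_pos: [0.5121, 0.3442, 0.2955]
orientation: [-0.001, -0.095, 0.995, -0.0]
wrist_force: [-0.1, 0.3, 0.6]
finger_gap: -0.0002
```

Run:
```python
from h import *
snap('scene');snap('scene'); s=get_state();print(s['clock'],CR.T@(s['tcp_pos']-C),s['wrist_force'])
rel(ch(.165,0,.171),190.7)
```

```text
30.3 [0.16407927 0.00060833 0.29614873] [-0.10271687  0.18180086 -0.84338008]
shift [-0.08  0.1  12.51] rot [-0.  -0.1  0.1] n>= 4
```

Emit:
send_rows --series '[0, 0, 4, 0, 0, 0, 0, 0, 0, 8, 0, 0, 0, 0, 0, 0, 12.5, 0, 0, 0, 0, 0, 0, 12.5, 0, 0, 0, 0, 0, 0, 12.5, 0, 0, 0, 0]'

```text
clock: 30.72
tcp_pos: [0.5111, 0.3398, 0.1694]
orientation: [-0.003, -0.092, 0.996, -0.001]
wrist_force: [1.0, 1.0, 0.4]
finger_gap: -0.0001
```

Emit:
send_rows --series '[0, -2, 0, 0, 0, 0, 0, 0, -3.5, 0, 0, 0, 0, 0, 0, -4.7, 0, 0, 0, 0, 0, 0, -5.9, 0, 0, 0, 0, 0, 0, -7, 0, 0, 0, 0, 0, 0, -8.1, 0, 0, 0, 0, 0, 0, -9.2, 0.2, 0, 0, 0, 0, 0, -10.3, 0.5, 0, 0, 0, 0, 0, -10.3, 0.5, 0, 0, 0, 0, 0, -10.3, 0.5, 0, 0, 0, 0]'

```text
clock: 31.55
tcp_pos: [0.5317, 0.2401, 0.1662]
orientation: [-0.001, -0.093, 0.996, -0.0]
wrist_force: [0.6, 0.2, -0.6]
finger_gap: -0.0
```

Run:
```python
from h import *
s=get_state();print(s['clock'],CR.T@(s['tcp_pos']-C),s['wrist_force'])
cover('scene',30,110); cover('top',30,110)
```

```text
31.55 [0.06030754 0.00110738 0.16618676] [ 0.64556182  0.23846438 -0.5854226 ]
scene [(98.7, np.float64(71.0)), (94.1, np.float64(74.0)), (92.9, np.float64(70.0)), (92.0, np.float64(72.0)), (91.8, np.float64(75.0))]
top [(112.4, np.float64(71.0)), (100.1, np.float64(90.0)), (99.6, np.float64(69.0)), (99.1, np.float64(70.0)), (99.0, np.float64(72.0))]
```

The cover is at 70.5°, exactly as the model predicts. Continue to about 48°.

Emit:
send_rows --series '[0, -1, 0.4, 0, 0, 0, 0, 0, -2.1, 0.9, 0, 0, 0, 0, 0, -2.7, 1.2, 0, 0, 0, 0, 0, -3.3, 1.5, 0, 0, 0, 0, 0, -3.9, 1.9, 0, 0, 0, 0, 0, -4.4, 2.3, 0, 0, 0, 0, 0, -4.4, 2.3, 0, 0, 0, 0, 0, -4.4, 2.3, 0, 0, 0, 0]'

```text
clock: 32.32
tcp_pos: [0.54, 0.1973, 0.1434]
orientation: [-0.001, -0.093, 0.996, -0.0]
wrist_force: [-0.2, 1.0, -0.2]
finger_gap: -0.0001
```

Run:
```python
from h import *
s=get_state();print(s['clock'],CR.T@(s['tcp_pos']-C),s['wrist_force'])
cover('scene',30,70); cover('top',30,70)
```

```text
32.3167 [0.01674156 0.00091154 0.14336269] [-0.16773771  1.03434559 -0.2315712 ]
scene [(88.2, np.float64(48.0)), (85.5, np.float64(49.0)), (83.2, np.float64(50.0)), (81.3, np.float64(51.0)), (80.4, np.float64(47.0))]
top [(123.4, np.float64(51.0)), (121.3, np.float64(50.0)), (112.5, np.float64(52.0)), (104.7, np.float64(49.0)), (101.6, np.float64(53.0))]
```

Emit:
send_rows --series '[0, -0.3, 0.4, 0, 0, 0, 0, 0, -0.6, 0.7, 0, 0, 0, 0, 0, -0.8, 1, 0, 0, 0, 0, 0, -0.8, 1, 0, 0, 0, 0, 0, -0.8, 1, 0, 0, 0, 0]'

```text
clock: 32.83
tcp_pos: [0.5415, 0.1898, 0.1335]
orientation: [-0.0, -0.093, 0.996, -0.0]
wrist_force: [-0.0, -0.4, 0.2]
finger_gap: 0.0001
```

Emit:
send_rows --series '[0, 0.5, -1, 0, 0, 0, 0, 0, 1, -4, 0, 0, 0, 0, 0, 1, -8, 0, 0, 0, 0, 0, 1, -12, 0, 0, 0, 0, 0, -3, -15, 0, 0, 0, 0, 0, -15, -15, 0, 0, 0, 0, 0, -15, -15, 0, 0, 0, 0, 0, -15, -15, 0, 0, 0, 0, 0, -15, -15, 0, 0, 0, 0]'

```text
clock: 33.58
tcp_pos: [0.5712, 0.0368, 0.2849]
orientation: [0.001, -0.09, 0.996, -0.001]
wrist_force: [0.8, 0.1, -0.7]
finger_gap: 0.0003
```

Run:
```python
from h import *
s=get_state();print(s['clock'],CR.T@(s['tcp_pos']-C),s['wrist_force'])
cover('scene',30,70); cover('top',30,70)
```

```text
33.5833 [-1.46782850e-01  3.80944914e-05  2.84916142e-01] [ 0.80040812  0.13569759 -0.73047547]
scene [(108.4, np.float64(43.0)), (106.2, np.float64(42.0)), (98.8, np.float64(41.0)), (98.7, np.float64(44.0)), (90.8, np.float64(40.0))]
top [(149.7, np.float64(45.0)), (146.2, np.float64(46.0)), (138.6, np.float64(44.0)), (136.9, np.float64(47.0)), (121.9, np.float64(43.0))]
```

Cover estimates are 43° from the scene camera, 45.5° from the top camera and about 44.5° from the push geometry. Move the arm clear and take a last look.

Emit:
send_rows --series '[25, -10, 0, 0, 0, 0, 0.5, 25, -10, 0, 0, 0, 0, 0.5, 25, -10, 0, 0, 0, 0, 0.5, 25, -10, 0, 0, 0, 0, 0.5, 25, -10, 0, 0, 0, 0, 0.5, 25, -10, 0, 0, 0, 0, 0.5, 25, -10, 0, 0, 0, 0, 0.5, 25, -10, 0, 0, 0, 0, 0.5]'

```text
clock: 34.35
tcp_pos: [0.34, -0.1018, 0.2847]
orientation: [0.0, -0.093, 0.996, -0.0]
wrist_force: [-0.1, 0.4, -0.2]
finger_gap: 0.0425
```

Run:
```python
from h import *
s=get_state();print(s['clock'],s['tcp_pos'])
a=cover('scene',30,70); t=cover('top',30,70)
for r in silhouettes('top','knife')[:2]:
    ys,xs=np.where(r['pixels']); w=toz(camera_info('top'),np.c_[xs,ys],.013)[:,:2]; print(r['p'],cv2.minAreaRect((w*1000).astype(np.float32)))
cv2.imwrite('pics/fin.png',np.vstack([cv2.resize(a[90:290,150:500],(700,400))[:, :],cv2.resize(t[160:270,200:470],(480,196)).copy() if 0 else np.pad(cv2.resize(t[160:270,200:470],(480,196)),((0,0),(0,220),(0,0)))]))
```

```text
34.35 [ 0.33997882 -0.10177652  0.28474614]
scene [(107.2, np.float64(43.0)), (106.1, np.float64(42.0)), (101.6, np.float64(41.0)), (97.3, np.float64(44.0)), (94.1, np.float64(40.0))]
top [(172.1, np.float64(45.0)), (165.8, np.float64(46.0)), (160.1, np.float64(44.0)), (151.5, np.float64(47.0)), (136.1, np.float64(43.0))]
0.83 ((528.2493896484375, -312.32122802734375), (198.71412658691406, 29.258840560913086), 3.0872175693511963)
```

View pics/fin.png

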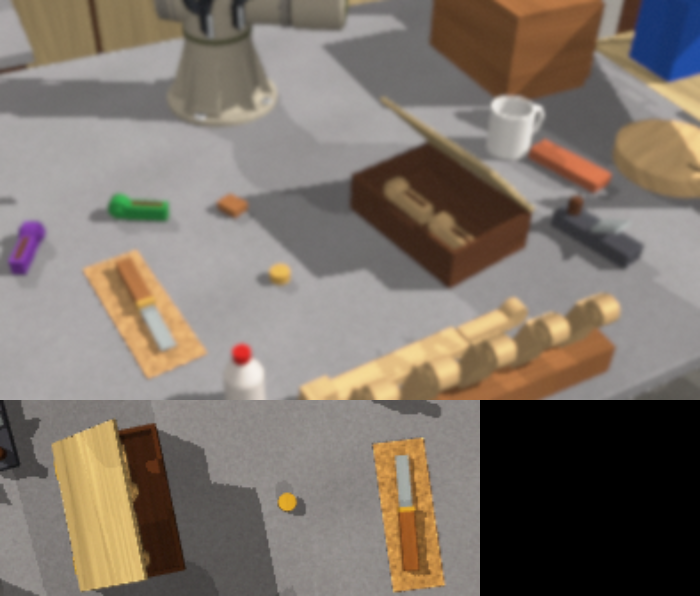

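The final picture shows the cover half open at (460,150), both heads flat in the chest at (405,195) and (450,230), and the knife on its mat at (145,305). Everything else is in place, so I'm handing in.

```bash
python3 -c "
from workcell import *
print(hand_in())"
```

```text
the job is handed in; nothing more can be done
None
```

The job is handed in, at about 34 s of the 210 s allowed. I pried the cover up with the knife blade in the notch and carried on to about 45°. I laid the knife back on its mat and folded the cover up to about 99°. Then I placed the two pale scroll heads in the chest and folded the cover down to half open.

**Last checks:**
- **Scroll heads:** both lie flat on the chest floor. No other pale scroll heads were seen on the bench; the green and purple look-alikes were left alone.
- **Knife:** on the mat within a few millimetres of where it started.
- **Bystanders:** none seen to have moved.
- **Robot:** clear of everything.

**Disagreements and failures:**
- **Cover angle:** the scene camera gave about 43° and the top camera about 45°, while the push geometry gave about 44.5°. I left it there.
- **First knife grasp:** it closed on nothing, because the fingertips sit about 3 cm behind the reported TCP. I corrected for that and the second attempt held.

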